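# Hang the dip basket on the drop-flap draining peg

### The job

Hang the small dip basket to drain: put its eye over the peg of the draining stand, resting on the peg, and push it in past the hanging flap and against the sprung collar until the flap has dropped down again in front of the eye. Then ease the basket back until the collar holds its eye snugly against the flap, and let go. Do it gently, without ramming the peg, bottoming the collar hard or letting the basket snap back, and leave the flasks, the tape and the marker where they are.

Things in the scene. Friction and masses are not known exactly. Their poses are not given: they have to be found in the camera images.
- basket_grip (a point): centre of the basket's grip block, which is 14 mm (x) x 36 mm (y) x 30 mm high (z); axes as basket. 138 mm above the basket's underside, 14 mm below the block's top.
- basket_eye (a point): centre of the basket's eye, a rectangular through hole 20 mm wide (y) and 28 mm high (z) in a plate 6 mm thick (x), with 8 mm of steel all round it (outside 36 x 44 mm). It lies 38 mm below basket_grip, 100 mm above the underside. Axes as basket_grip.
- basket: steel dip basket, about 0.2 kg (varies), 152 mm high: low open tray (56 x 72 x 34 mm) with a flat upright stem in its middle, a rectangular eye high in the stem and a grey grip block on top. Origin: centre of its underside; x runs through the eye, y across it, z up. Same either way round about z. Starts standing on the worktop.
- peg_axis (a point): point on the peg's axis at the front face of the upright; the peg sticks out from it to -x. Peg 12 mm thick with a tapered nose, clamped at a depth that differs each time and is not measured: nose tip 76 to 100 mm in front of this point. The flap's pivot is 18 mm behind the nose tip, on the axis; the collar's front face, at rest, 23 mm behind the tip.
- stand: fixed draining stand: grey base plate (150 x 120 x 12 mm), grey upright 70 mm wide, 225 mm high, with a level peg on its front. Origin at worktop level, 185 mm straight below peg_axis, same axes: x into the upright, y across, z up.
- flap (a joint): gravity flap, dark steel tongue 5 mm thick, hanging from its pivot in the peg to 26 mm below the axis. 0: hanging; grows as pushed inward and lifted, to 1.5; cannot swing outward. It rides on the eye's lower edge and falls by its weight once that is past: with the eye resting on the peg (centre 8 mm below the axis) at about 18 mm of collar travel; with the eye held higher, later or never.
- collar (a joint): travel (m) of the sprung collar, a black plate round the peg behind the flap, 32 mm wide, from 12 above to 30 mm below the axis. 0: at rest; grows as pushed in, hard stop at 0.022. Spring: 2 N at 0 plus 350 N/m, so about 8.5 N where the flap falls, 10 N at the stop. Flap dropped and basket eased back some 14 mm, the eye is held between flap and collar with 0.004 left.
- flask10: glass flask, 68 mm wide, 148 mm high, loose bystander; origin at the centre of its underside
- flask12: glass flask, 69 mm wide, 142 mm high, loose bystander; origin at the centre of its underside
- flask13: glass flask, 68 mm wide, 151 mm high, loose bystander; origin at the centre of its underside
- flask14: glass flask, 67 mm wide, 148 mm high, loose bystander; origin at the centre of its underside
- tape_roll: roll of white tape lying flat, 67 mm wide, 19 mm high, loose bystander; origin at the centre of its underside
- marker: marker pen lying along its y axis, 15 x 131 x 17 mm, loose bystander; origin under its centre
Things that resemble listed ones, but are neither listed nor needed, are in the scene too. Leave any blue or green look-alike of the basket alone.

How it is judged:
By the outcome, as a careful person would: the job done as asked, in the order asked, and still so for the second after the job is handed in, with the robot touching nothing.
It also fails if it takes over 67 s, if anything falls off the work surface, if the arm or the gripper's body presses on something with over 40 N, if the wrist force passes 120 N, or if a joint passes its speed limit or range.

### The arm

A 7-joint arm with a two-finger parallel gripper is mounted at the origin on a cart in front of the work surface, level with it; the furniture and walls round the work are solid. World frame = base frame: x ahead of the robot, y to its left, z up, the work surface at z = 0. Lengths are in mm, angles in rad, forces in N, time in s.
With the tool pointing down it reaches from about 400 to 875 mm from the base axis. Payload 6.5 kg.
Tool frame: the origin (TCP) lies on the centre line of the jaws, within the pads' length; the fingertips stand 19 mm ahead of it and the grasp point (between the pads) is the TCP (arm.nose_length is the distance from the TCP to the fingertips, in mm); z points along the fingers, x is the direction in which the jaws open and shut, and the axes are right-handed (so a half turn about z gives the same grasp; the last joint's range is limited). The gripper opens to 88 mm and grips with 3 to 60 N. Pads are 18 mm wide; open, the fingers measure 123 mm over their backs; the gripper's body (75 mm by 187 mm) begins 45 mm behind the grasp point.
Start: joints at [1.232, 0.536, -0.004, 1.538, 0.003, 1.067, -0.071], TCP at [175.125, -625.956, 257.716] pointing down, gripper open.
Joint ranges: [-2.7, 2.7], [-0.37, 2.16], [-1.27, 1.26], [0.24, 2.4], [-1.31, 4.45], [0.19, 1.91], [-2.76, 2.76]. Speed limits (rad/s): [2.39, 2.39, 3.14, 3.14, 3.14, 3.14, 3.14].

### API

Orientations are given as a 3x3 rotation matrix whose columns are the frame's x, y, z axes.
In Python, from cell import arm gives the robot as it stands. The module is installed in compiled form; this text tells all that it offers.
- The arm moves only by the tool send_rows, never from a script. Its argument "commands" is text: rows parted by semicolons, each of 7 numbers parted by spaces: the closure, from 0 (fully open) to 1 (shut), then the shift along the world's x, y, z in cm, then the turn, a rotation vector about the world's x, y, z in degrees. In form: jaw tx ty tz rx ry rz; .... A call has 1 to 8 rows; each row shifts and turns the commanded pose from where the row before left it; what a row does not reach is not made up. A row lasts 1/10 s, in which the tool goes at most 50 mm and 8.59 degrees, less where a joint would pass 70% of its speed; a pose out of reach is approached as far as the arm can. A call with a gripper value outside its range is refused whole. The fingers move at their own pace and stop on an object; "newtons" is the grip in N (left out, the last holds). Time passes only in rows, so rows that do not move let the fingers close. It gives the time, the measured TCP pose, the force and the opening at its end, in the units of the state.
- arm.get_state(): the state, without advancing time (a new reading comes with each control period).
- arm.grab_frame(name): name is "scene" or "top" or "wrist"; returns a dict with "img" (384x512x3 uint8, blue, green, red), "vertical_fov" (degrees; the focal length in pixels is half the picture's height over the tangent of half this angle, whatever the lens; pixels are square), "cx", "cy" (the principal point, pixels), "R" (3x3) and "t" (3): a world point X has camera coordinates R X + t; the wrist camera has in their place "T_tool_cam" (4x4, takes a point from camera to tool coordinates, whose origin is the TCP and whose axes are the tool frame's). Camera axes: x right, y down, z forward; pixel columns grow to the right and rows downward; lengths in mm; the calibration is good to about 2 mm. A picture is of the moment at which its call begins: read the wrist's pose just before it. There is no depth.
- arm.finish_job(): hands the job in, once; it reports no verdict.
The state is a dict: "time_s": time; "joint_positions": joint angles; "joint_vel": joint speeds; "joint_torque": joint torques, N m; "ee_pos": TCP position; "orientation": TCP orientation; "ft_force": force on the tool from outside, world axes, zero at the start; "moment": the same for the moment, N m; "opening": opening from 0.0 (shut) to 1.0 (fully open).
Only numpy, scipy, OpenCV 4.12 (cv2) and the standard library are available. Lean on these libraries where they do the work, as an engineer would, in place of code of your own. Each camera call takes 0.05 s, during which the arm holds its last target.

## Working session

There is one attempt and no reset: what is moved stays moved. The work goes in short steps, Python scripts to look and compute and a tool call to move; the robot and the scene stay as the last step left them, time stands still between calls to the robot, and variables do not carry over. Pictures are saved under pics/ and viewed, and the job is handed in when it is done.

Besides the shell and the picture viewer there is one more tool, called after "Request:" in YAML: its name, and indented under it one key for each argument. send_rows: Moves the arm, as the interface text tells. Its arguments: {"type":"object","properties":{"commands":{"type":"string"},"newtons":{"type":"number"}},"required":["commands"]}

```bash
mkdir -p pics; python3 - <<'E'
from cell import arm
import cv2,numpy as np
s=arm.get_state();print(s)
for n in("scene","top","wrist"):
    f=arm.grab_frame(n);cv2.imwrite(f"pics/{n}0.png",f["img"])
    print(n,{k:(np.round(v,4).tolist() if hasattr(v,'tolist') else v) for k,v in f.items() if k!="img"})
print(arm.nose_length)
E
```

```text
{'time_s': 0.0, 'joint_positions': array([ 1.23180157,  0.53715615, -0.00442206,  1.53885066,  0.00261941,
        1.06729418, -0.0712097 ]), 'joint_vel': array([-0.00054959, -0.00067666, -0.0012132 ,  0.00138314,  0.00040552,
       -0.00101928,  0.00044983]), 'joint_torque': array([ 1.86884395e-04, -5.70997202e+01,  9.90321077e-01, -2.51604974e+01,
       -5.63891139e-02,  1.78815768e-02,  1.61970552e-04]), 'ee_pos': array([ 174.94300679, -625.42084066,  256.85446253]), 'orientation': array([[ 2.69478596e-01, -9.63006191e-01, -6.02028769e-04],
       [-9.63004885e-01, -2.69479227e-01,  1.59289626e-03],
       [-1.69620321e-03,  1.50505196e-04, -9.99998550e-01]]), 'ft_force': array([-0.83743238, -0.83591598,  0.63377718]), 'moment': array([ 0.00438319, -0.00253435,  0.00876704]), 'opening': 0.9918547586954569}
scene {'vertical_fov': 50.781724631692015, 'cx': 254.62302902976674, 'cy': 196.36697153395704, 'R': [[-0.8537, -0.5205, -0.0161], [-0.337, 0.5757, -0.745], [0.397, -0.6306, -0.6669]], 't': [463.2174, 300.5655, 1048.4128]}
top {'vertical_fov': 50.543554618084514, 'cx': 249.74148569852537, 'cy': 189.83153787383, 'R': [[-0.0255, -0.9997, -0.0072], [-0.9919, 0.0262, -0.1246], [0.1248, 0.0039, -0.9922]], 't': [-33.9304, 567.2971, 1363.0971]}
wrist {'vertical_fov': 71.9460811955788, 'cx': 260.7859561759213, 'cy': 190.6389285835618, 'T_tool_cam': [[1.0, 0.0007, -0.0002, 0.0948], [-0.0007, 0.9594, 0.2819, -72.3631], [0.0004, -0.2819, 0.9594, -127.2476], [0.0, 0.0, 0.0, 1.0]]}
19.0
```

View pics/scene0.png

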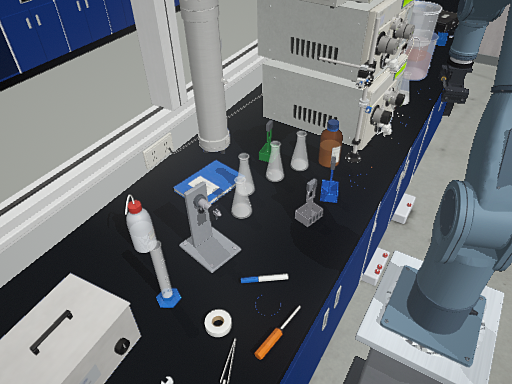

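View pics/top0.png

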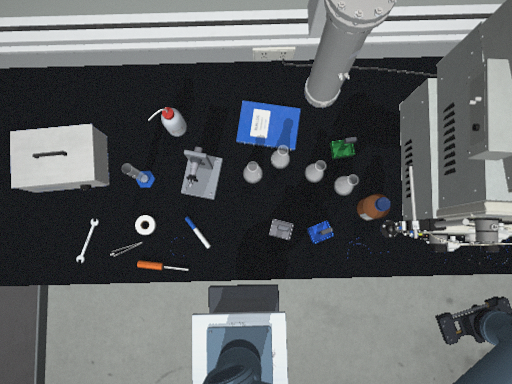

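View pics/wrist0.png

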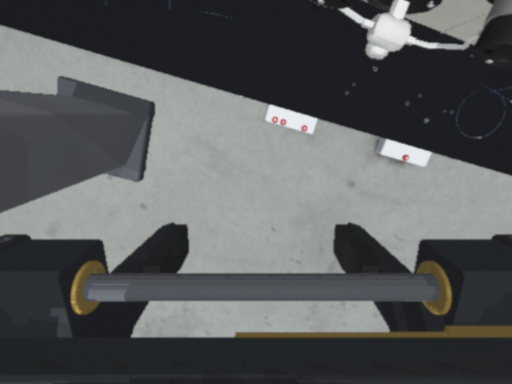

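```bash
python3 - <<'E'
import cv2
a=cv2.imread("pics/scene0.png");t=cv2.imread("pics/top0.png")
cv2.imwrite("pics/c1.png",cv2.resize(a[170:280,170:350],None,fx=4.4,fy=4.4,interpolation=cv2.INTER_CUBIC))
cv2.imwrite("pics/c2.png",cv2.resize(t[135:255,170:350],None,fx=4.4,fy=4.4,interpolation=cv2.INTER_CUBIC))
E
```

```text
(no output)
```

View pics/c1.png

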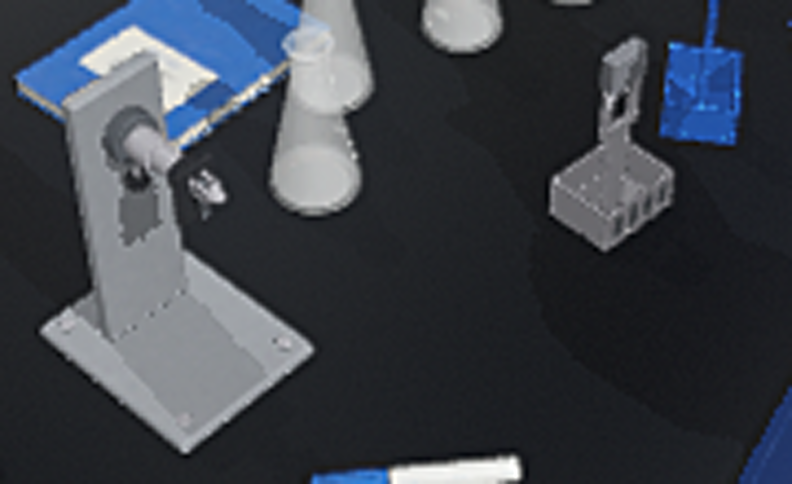

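View pics/c2.png

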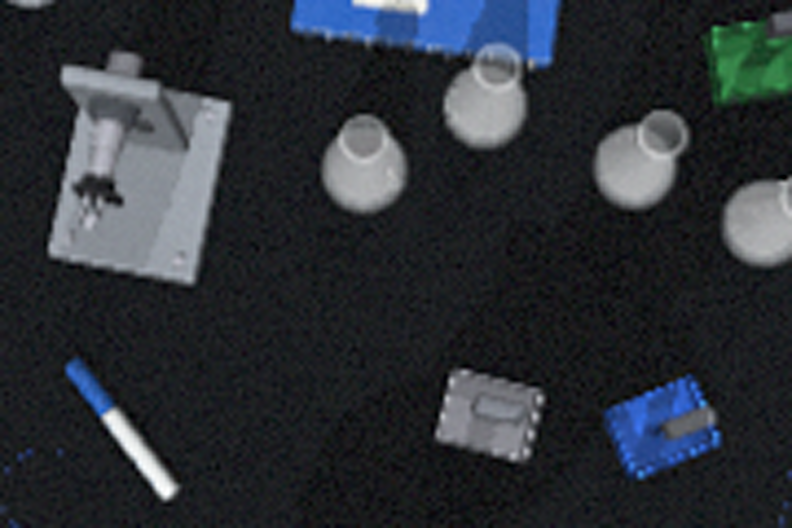

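```bash
python3 - <<'E'
import cv2
a=cv2.imread("pics/scene0.png");t=cv2.imread("pics/top0.png")
A=cv2.resize(a[172:280,175:247],None,fx=7,fy=7,interpolation=cv2.INTER_CUBIC)
B=cv2.resize(t[140:205,175:230],None,fx=9,fy=9,interpolation=cv2.INTER_CUBIC)
cv2.imwrite("pics/d1.png",A[:600]);cv2.imwrite("pics/d2.png",B)
C=cv2.resize(a[172:232,285:330],None,fx=9,fy=9,interpolation=cv2.INTER_CUBIC)
D=cv2.resize(t[210:250,262:304],None,fx=9,fy=9,interpolation=cv2.INTER_CUBIC)
import numpy as np
D=np.pad(D,((0,C.shape[0]-D.shape[0]),(0,0),(0,0)))
cv2.imwrite("pics/d3.png",np.hstack([C,D])); print(C.shape)
E
```

```text
(540, 405, 3)
```

View pics/d1.png

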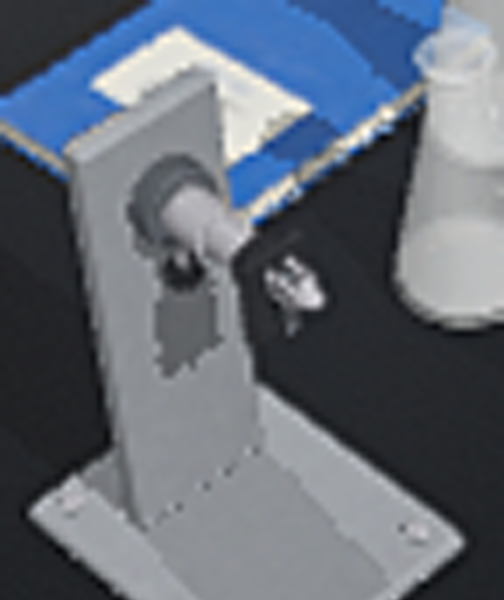

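View pics/d2.png

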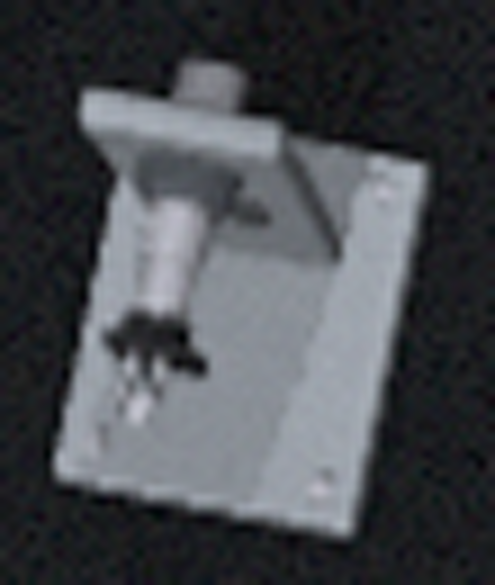

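View pics/d3.png

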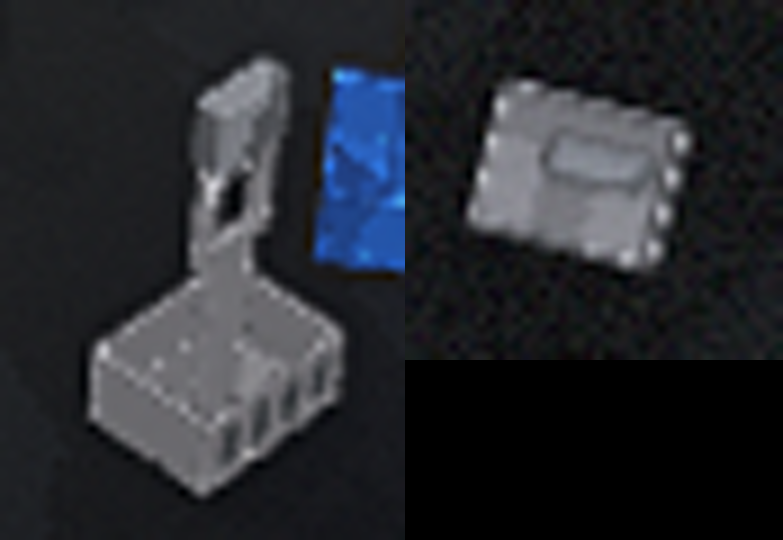

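```bash
cat > h.py <<'E'
import numpy as np, cv2
from scipy.optimize import least_squares
CAL={'scene':dict(f=192/np.tan(np.radians(50.781724631692015/2)),c=(254.623,196.367),R=[[-0.8537,-0.5205,-0.0161],[-0.337,0.5757,-0.745],[0.397,-0.6306,-0.6669]],t=[463.2174,300.5655,1048.4128]),
'top':dict(f=192/np.tan(np.radians(50.543554618084514/2)),c=(249.7415,189.8315),R=[[-0.0255,-0.9997,-0.0072],[-0.9919,0.0262,-0.1246],[0.1248,0.0039,-0.9922]],t=[-33.9304,567.2971,1363.0971])}
def proj(cam,X):
    c=CAL[cam];p=np.array(c['R'])@np.array(X,float)+c['t'];return c['f']*p[:2]/p[2]+c['c']
def Rz(a):c,s=np.cos(a),np.sin(a);return np.array([[c,-s,0],[s,c,0],[0,0,1]])
def fit(obs,x0,nose=False):
    def pts(x):
        return [proj(c,Rz(x[2])@np.array(p(x) if callable(p) else p,float)+[x[0],x[1],0])-np.array(q) for c,p,q in obs]
    r=least_squares(lambda x:np.ravel(pts(x)),x0,x_scale=[100,100,.1]+[10]*(len(x0)-3),loss='soft_l1')
    for (c,p,q),e in zip(obs,pts(r.x)):print(c,np.round(q,1),np.round(e,1))
    print('FIT',np.round(r.x,3),'deg',np.degrees(r.x[2]));return r.x
E
cat > m1.py <<'E'
from h import *
S=lambda u,v:('scene',(175+(u-3)/7,172+(v-3)/7)); T=lambda u,v:('top',(175+(u-4)/9,140+(v-4)/9))
def o(p,cq):return (cq[0],p,cq[1])
nose=lambda x:(-x[3],0,185)
st=fit([o((0,35,225),T(88,128)),o((0,-35,225),T(278,157)),o((0,35,225),S(77,158)),o((0,-35,225),S(213,85)),
 o((0,35,12),S(140,525)),o((0,-35,12),S(262,448)),o((0,-35,12),T(338,258)),o(nose,S(322,302)),o(nose,T(133,418))],[600,100,0,88])
S=lambda u,v:('scene',(285+(u-4)/9,172+(v-4)/9)); T=lambda u,v:('top',(262+(u-405-4)/9,210+(v-4)/9))
b=fit([o((28,36,34),T(500,82)),o((28,-36,34),T(690,120)),o((-28,-36,34),T(650,272)),o((-28,36,34),T(468,225)),
o((7,18,152),T(555,138)),o((7,-18,152),T(657,155)),o((-7,-18,152),T(647,188)),o((-7,18,152),T(545,172)),
o((28,36,34),S(95,345)),o((-28,-36,34),S(342,330)),o((-28,36,0),S(203,497)),o((28,36,0),S(88,415)),o((-28,-36,0),S(342,395)),
o((7,18,152),S(200,100)),o((7,-18,152),S(268,57))],[450,-100,0])
E
python3 m1.py
```

```text
top [184.3 153.8] [-1.4 -1.5]
top [205.4 157. ] [ 0.2 -0.5]
scene [185.6 194.1] [-0.1  0.6]
scene [205.  183.7] [ 0.5 -1.5]
scene [194.6 246.6] [0.2 1.4]
scene [212.  235.6] [ 0.2 -0.3]
top [212.1 168.2] [0.5 0.8]
scene [220.6 214.7] [-0.4  0.6]
top [189.3 186. ] [0.7 0.1]
FIT [ 6.53960e+02  1.14461e+02 -2.13000e-01  9.23770e+01] deg -12.221002542243605
top [272.1 218.7] [ 0.4 -0.5]
top [293.2 222.9] [-0.1  0.3]
top [288.8 239.8] [ 0.7 -0.5]
top [268.6 234.6] [ 0.2 -0.3]
top [278.2 224.9] [ 0.2 -0.9]
top [289.6 226.8] [ 0.2 -0. ]
top [288.4 230.4] [0.3 0.7]
top [277.1 228.7] [ 0.3 -0.2]
scene [295.1 209.9] [-0.1  1.1]
scene [322.6 208.2] [0.6 0.5]
scene [307.1 226.8] [0.5 0.7]
scene [294.3 217.7] [0.1 0.9]
scene [322.6 215.4] [-0.4  0.8]
scene [306.8 182.7] [-0.5  0.4]
scene [314.3 177.9] [-0.2 -0.2]
FIT [ 4.30386e+02 -1.51333e+02 -2.64000e-01] deg -15.12228313367533
```

Request:
send_rows:
  commands: "0 1.6 2.96 0.25 0 0 3.7;0 1.6 2.96 0.25 0 0 3.7;0 1.6 2.96 0.25 0 0 3.7;0 1.6 2.96 0.25 0 0 3.7;0 1.6 2.96 0.25 0 0 3.7;0 1.6 2.96 0.25 0 0 3.7;0 1.6 2.96 0.25 0 0 3.7;0 1.6 2.96 0.25 0 0 3.7"
  newtons: 30

```text
time_s: 0.95
ee_pos: [303.5, -387.8, 277.7]
orientation: [[0.712, -0.702, -0.0], [-0.702, -0.712, 0.0], [-0.0, 0.0, -1.0]]
ft_force: [0.4, -0.5, -0.8]
opening: 1.0
```

Request:
send_rows:
  commands: "0 1.6 2.96 0.25 0 0 3.7;0 1.6 2.96 0.25 0 0 3.7;0 1.6 2.96 0.25 0 0 3.7;0 1.6 2.96 0.25 0 0 3.7;0 1.6 2.96 0.25 0 0 3.7;0 1.6 2.96 0.25 0 0 3.7;0 1.6 2.96 0.25 0 0 3.7;0 1.6 2.96 0.25 0 0 3.7"

```text
time_s: 1.75
ee_pos: [431.4, -151.1, 297.8]
orientation: [[0.966, -0.259, -0.0], [-0.259, -0.966, -0.0], [-0.0, 0.0, -1.0]]
ft_force: [0.3, -0.3, 0.3]
opening: 0.998
```

Request:
send_rows:
  commands: "0 0 0 0 0 0 0;0 0 0 0 0 0 0;0 0 0 0 0 0 0"

```text
time_s: 2.05
ee_pos: [430.4, -153.4, 297.4]
orientation: [[0.965, -0.264, -0.001], [-0.264, -0.965, -0.0], [-0.001, 0.001, -1.0]]
ft_force: [0.1, -0.6, 0.2]
opening: 1.003
```

```bash
cat > w.py <<'E'
from cell import arm
import cv2,numpy as np,sys
s=arm.get_state();f=arm.grab_frame("wrist");cv2.imwrite(f"pics/{sys.argv[1]}.png",cv2.resize(f["img"],None,fx=1.5,fy=1.5))
np.savez(f"pics/{sys.argv[1]}.npz",p=s['ee_pos'],R=s['orientation'])
R=s['orientation'];print(s['time_s'],s['ee_pos'].round(1),'xaxis yaw',np.degrees(np.arctan2(R[1,0],R[0,0])).round(2),R[:,2].round(4),s['ft_force'].round(2),s['opening'],s['moment'].round(3))
E
python3 w.py w1
```

```text
2.05 [ 430.4 -153.4  297.4] xaxis yaw -15.28 [-8.e-04 -3.e-04 -1.e+00] [ 0.06 -0.55  0.16] 1.0032043623482574 [-0.045 -0.045 -0.018]
```

View pics/w1.png

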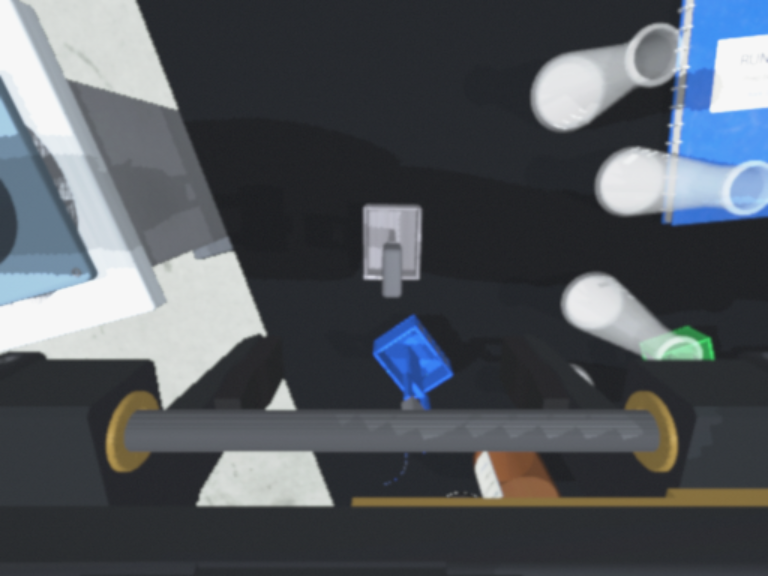

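```bash
cat >> h.py <<'E'
WF=192/np.tan(np.radians(71.9460811955788/2));WC=np.array([260.786,190.639])
T=np.array([[1.0,0.0007,-0.0002,0.0948],[-0.0007,0.9594,0.2819,-72.3631],[0.0004,-0.2819,0.9594,-127.2476],[0,0,0,1]])
def wproj(X,p,R):
    tl=R.T@(np.array(X,float)-p);c=T[:3,:3].T@(tl-T[:3,3]);return WF*c[:2]/c[2]+WC
def wray(uv,p,R,z):
    d=R@T[:3,:3]@np.array([*(np.array(uv)-WC)/WF,1]);o=R@T[:3,3]+p;return o+d*(z-o[2])/d[2]
E
python3 - <<'E'
from h import *
d=np.load('pics/w1.npz');p,R=d['p'],d['R']
for q in [(7,18,152),(7,-18,152),(-7,-18,152),(-7,18,152),(28,36,34),(28,-36,34),(-28,-36,34),(-28,36,34)]:
    print(q,(1.5*wproj(Rz(-.264)@np.array(q)+[430.4,-151.3,0],p,R)).round(1))
a=cv2.imread('pics/w1.png');cv2.imwrite('pics/w1c.png',cv2.resize(a[190:320,330:460],None,fx=4.5,fy=4.5,interpolation=cv2.INTER_CUBIC))
E
```

```text
(7, 18, 152) [400.4 247.6]
(7, -18, 152) [400.2 296.8]
(-7, -18, 152) [380.8 296.9]
(-7, 18, 152) [380.3 247.7]
(28, 36, 34) [419.6 206.2]
(28, -36, 34) [418.3 277.9]
(-28, -36, 34) [363.4 278. ]
(-28, 36, 34) [361.8 206.3]
```

View pics/w1c.png

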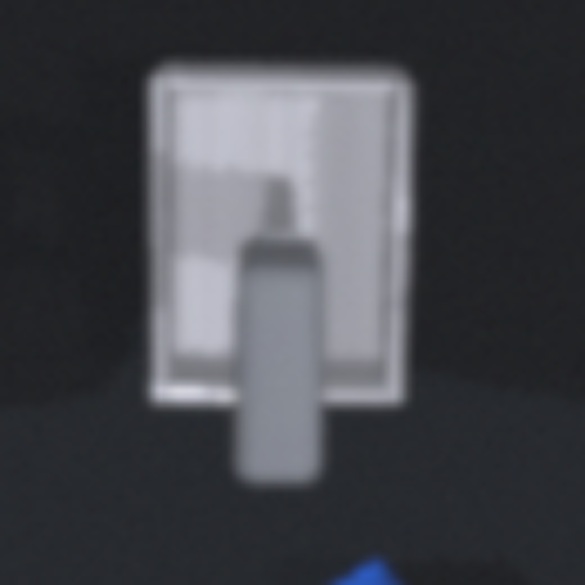

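Request:
send_rows:
  commands: "0 0.1 0.1 -2.5 0 0 0;0 0 0 -3 0 0 0;0 0 0 -3 0 0 0;0 0 0 -3 0 0 0;0 0 0 -2 0 0 0;0 0 0 -1.2 0 0 0;0 0 0 -0.3 0 0 0;0 0 0 0 0 0 0"

```text
time_s: 2.9
ee_pos: [432.2, -151.8, 147.9]
orientation: [[0.965, -0.262, 0.0], [-0.262, -0.965, -0.0], [0.0, 0.0, -1.0]]
ft_force: [0.6, 1.0, 0.1]
opening: 1.0
```

```bash
python3 w.py w2; python3 - <<'E'
from cell import arm
import cv2
f=arm.grab_frame("scene")['img'];cv2.imwrite('pics/s2.png',cv2.resize(f[90:240,240:400],None,fx=4,fy=4))
print(arm.get_state()['ee_pos'])
E
```

```text
2.9 [ 432.2 -151.8  147.9] xaxis yaw -15.21 [ 0.e+00 -2.e-04 -1.e+00] [0.64 0.95 0.11] 1.0004458391600513 [-0.023 -0.045  0.014]
[ 432.76405245 -151.74800842  148.6070103 ]
```

View pics/w2.png

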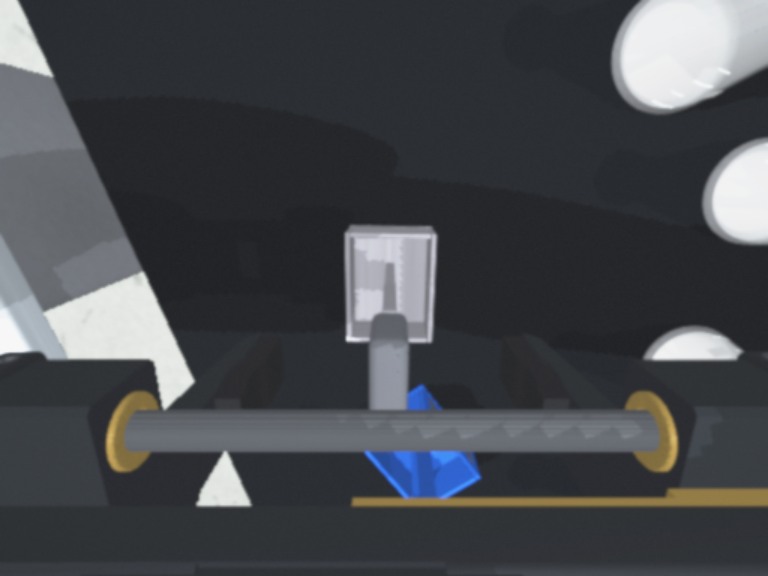

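View pics/s2.png

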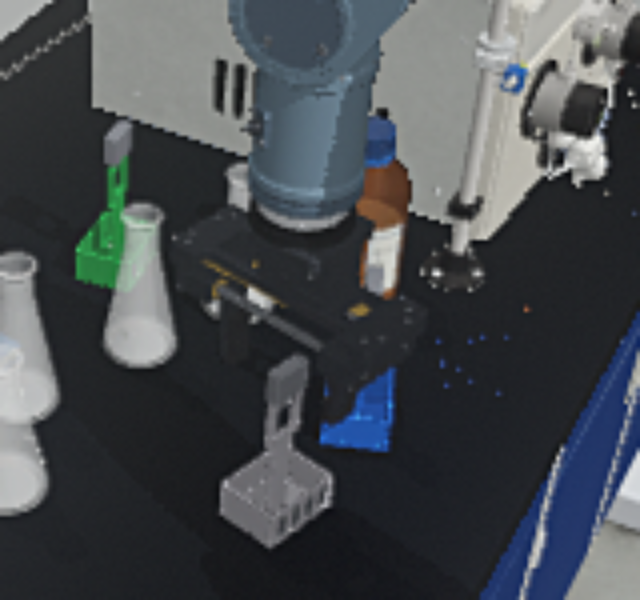

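```bash
python3 - <<'E'
from h import *
d=np.load('pics/w2.npz');p,R=d['p'],d['R'];p=np.array([432.3,-151.8,148])
for q in [(7,18,152),(7,-18,152),(-7,18,152),(28,36,34),(28,-36,34),(-28,-36,34),(-28,36,34)]:
    print(q,(1.5*wproj(Rz(-.264)@np.array(q)+[431.6,-152,0],p,R)).round(1))
for z in(129,148,152):print((1.5*wproj([p[0],p[1],z],p,R)).round(1), proj('scene',[p[0],p[1],z]))
E
```

```text
(7, 18, 152) [409.8 338.7]
(7, -18, 152) [408.5 430.3]
(-7, 18, 152) [368.2 338.7]
(28, 36, 34) [436.  232.1]
(28, -36, 34) [432.6 340.9]
(-28, -36, 34) [347.8 340.9]
(-28, 36, 34) [344.1 232.2]
[391.  355.6] [310.90531334 186.95386931]
[390.9 379.4] [311.38960911 182.15113021]
[390.9 385.2] [311.49285391 181.12725624]
```

Request:
send_rows:
  commands: "1 0 0 -0.2 0 0 0;1 0 0 0 0 0 0;1 0 0 0 0 0 0;1 0 0 0 0 0 0;1 0 0 0 0 0 0;1 0 0 0 0 0 0;1 0 0 0 0 0 0;1 0 0 0 0 0 0"
  newtons: 25

```text
time_s: 3.8
ee_pos: [432.1, -151.3, 145.7]
orientation: [[0.965, -0.262, -0.0], [-0.262, -0.965, 0.0], [-0.0, -0.0, -1.0]]
ft_force: [-0.9, -0.3, 0.4]
opening: 0.301
```

Request:
send_rows:
  commands: "1 0 0 0 0 0 0;1 0 0 0 0 0 0;1 0 0 0 0 0 0;1 0 0 0 0 0 0"

```text
time_s: 4.2
ee_pos: [432.0, -151.3, 145.6]
orientation: [[0.965, -0.262, -0.0], [-0.262, -0.965, 0.0], [-0.0, 0.0, -1.0]]
ft_force: [-0.2, 1.3, -1.6]
opening: 0.155
```

```bash
python3 - <<'E'
from h import *
c=CAL['top'];R=np.array(c['R']);o=-R.T@np.array(c['t']);print('cam',o)
def ray(u,v,z):
    d=R.T@np.array([(u-c['c'][0])/c['f'],(v-c['c'][1])/c['f'],1]);return (o+d*(z-o[2])/d[2]).round()
for n,u,v in [('A',252,173),('B',280,158),('C',314,173),('D',345,186),('marker1',187,218),('marker2',209,246),('tape',145,225)]:print(n,ray(u,v,25))
E
```

```text
cam [ 391.72225021  -54.09948359 1422.9058624 ]
A [626. -58.  25.]
B [ 677. -157.   25.]
C [ 621. -274.   25.]
D [ 572. -379.   25.]
marker1 [476. 170.  25.]
marker2 [378.  95.  25.]
tape [455. 314.  25.]
```

Request:
send_rows:
  commands: "1 0 0 0.3 0 0 0;1 0 0 0.7 0 0 0;1 0 0 1 0 0 0;1 0 0 1.5 0 0 0;1 0 0 2 0 0 0;1 0 0 2 0 0 0;1 0 0 0.5 0 0 0;1 0 0 0 0 0 0"

```text
time_s: 5.0
ee_pos: [432.6, -151.6, 226.6]
orientation: [[0.965, -0.262, 0.002], [-0.262, -0.965, -0.001], [0.002, 0.0, -1.0]]
ft_force: [0.0, -0.7, -2.0]
opening: 0.156
```

Request:
send_rows:
  commands: "1 0.3 1 0 0 0 0.3;1 0.5 2 0 0 0 0.4;1 0.6 2.3 0 0 0 0.4;1 0.6 2.3 0 0 0 0.4;1 0.6 2.3 0 0 0 0.4;1 0.6 2.3 0 0 0 0.4;1 0.6 2.3 0 0 0 0.4;1 0.6 2.3 0 0 0 0.3"

```text
time_s: 5.8
ee_pos: [475.5, 18.5, 224.7]
orientation: [[0.978, -0.21, -0.002], [-0.21, -0.978, 0.0], [-0.002, -0.0, -1.0]]
ft_force: [1.4, 0.0, -2.3]
opening: 0.156
```

Request:
send_rows:
  commands: "1 0.6 2.3 0 0 0 0;1 0.6 2.3 0 0 0 0;1 0.6 2.3 0 0 0 0;1 0.6 2.3 0 0 0 0;1 0.6 2 0 0 0 0;1 0.4 1 0 0 0 0;1 0.2 0.6 0 0 0 0;1 0 0 0 0 0 0"

```text
time_s: 6.6
ee_pos: [511.9, 145.0, 225.2]
orientation: [[0.978, -0.21, -0.001], [-0.21, -0.978, -0.0], [-0.001, 0.0, -1.0]]
ft_force: [-0.0, 0.1, -2.1]
opening: 0.153
```

```bash
cat > look.py <<'E'
from cell import arm
import cv2,numpy as np,sys
n=sys.argv[1];P=[]
f=arm.grab_frame("scene")['img'];t=arm.grab_frame("top")['img']
for _ in range(3):P.append(arm.get_state()['ee_pos'])
s=arm.get_state();R=s['orientation']
print(s['time_s'],s['ee_pos'].round(2),'yaw',np.degrees(np.arctan2(R[1,0],R[0,0])).round(2),'F',s['ft_force'].round(2),'M',s['moment'].round(3),s['opening'])
cv2.imwrite(f'pics/{n}s_raw.png',f);cv2.imwrite(f'pics/{n}t_raw.png',t)
cv2.imwrite(f'pics/{n}s.png',cv2.resize(f[165:255,170:290],None,fx=6.5,fy=6.5,interpolation=cv2.INTER_CUBIC))
cv2.imwrite(f'pics/{n}t.png',cv2.resize(t[135:215,165:245],None,fx=7,fy=7,interpolation=cv2.INTER_CUBIC))
E
python3 look.py a; python3 w.py w3
```

```text
6.7 [511.84 143.61 225.33] yaw -12.22 F [-0.64 -0.43 -3.47] M [-0.079 -0.072 -0.046] 0.1555030727855968
6.7 [511.8 143.6 225.3] xaxis yaw -12.22 [-9.e-04 -9.e-04 -1.e+00] [-0.64 -0.43 -3.47] 0.1555030727855968 [-0.079 -0.072 -0.046]
```

View pics/as.png

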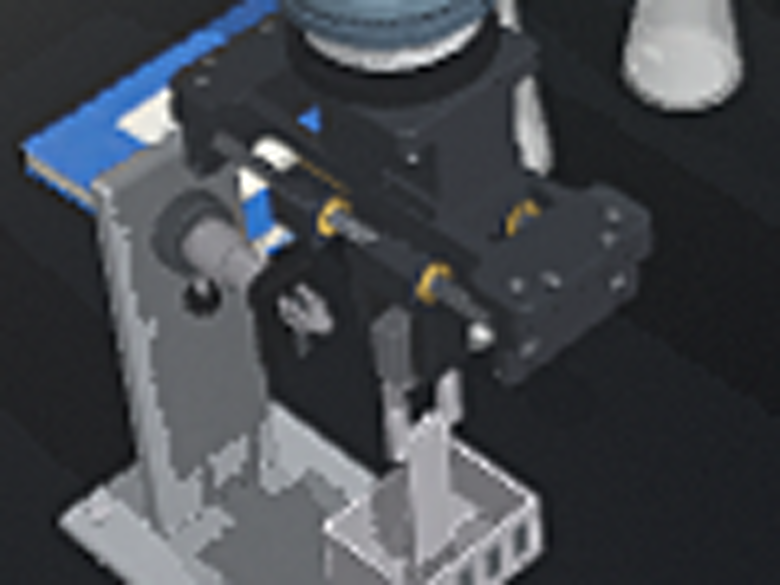

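View pics/at.png

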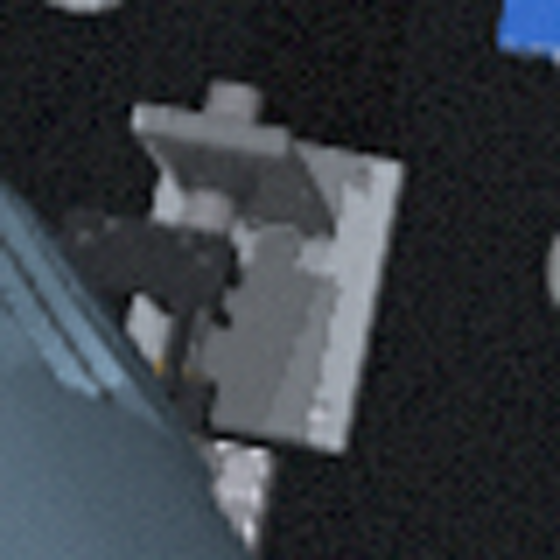

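View pics/w3.png

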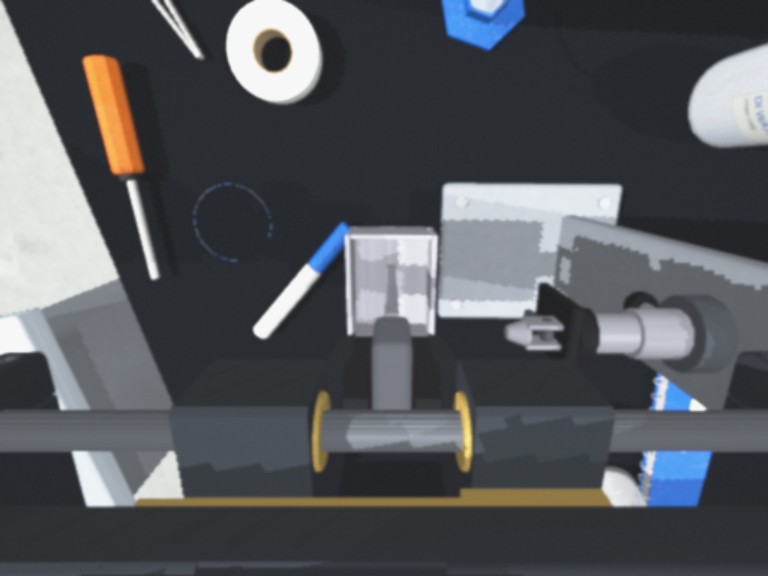

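```bash
python3 - <<'E'
from h import *
a=cv2.imread('pics/w3.png');cv2.imwrite('pics/w3c.png',cv2.resize(a[270:390,480:720],None,fx=3.3,fy=3.3,interpolation=cv2.INTER_CUBIC))
d=np.load('pics/w3.npz');p,R=d['p'],d['R']
def tool(u,v,z):return (R.T@(wray((u/1.5,v/1.5),p,R,z)-p)).round(1)
for z in (183,185,187):print(tool(507,332,z),tool(690,333,z))
b=Rz(np.radians(-12.2))
for q in [(7,18,152),(-7,18,152),(28,36,34),(28,-36,34),(-28,-36,34),(-28,36,34)]:
    print(q,(1.5*wproj(b@np.array(q)+[p[0],p[1],p[2]-145.6],p,R)).round(1))
print(proj('scene',[p[0],p[1],p[2]-45.6]))
E
```

```text
[53.5 -0.5 42.3] [ 1.379e+02 -1.000e-01  4.220e+01]
[52.8 -1.3 40.3] [136.2  -0.9  40.2]
[52.2 -2.2 38.3] [134.6  -1.8  38.2]
(7, 18, 152) [412.1 340.7]
(-7, 18, 152) [369.7 340.7]
(28, 36, 34) [437.7 232. ]
(28, -36, 34) [434.  341.8]
(-28, -36, 34) [348.4 341.7]
(-28, 36, 34) [344.8 232. ]
[234.66237029 226.22519427]
```

View pics/w3c.png

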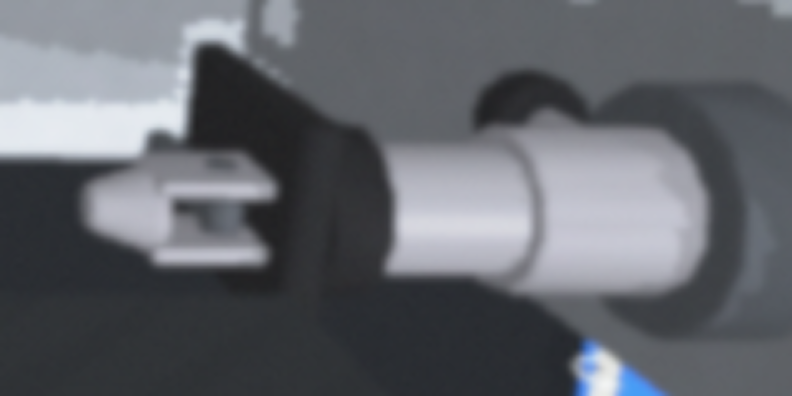

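```bash
python3 - <<'E'
import cv2,numpy as np
f=lambda n:cv2.resize(cv2.imread(f'pics/{n}.png')[210:430,330:455],None,fx=2.7,fy=2.7,interpolation=cv2.INTER_CUBIC)
cv2.imwrite('pics/cmp.png',np.hstack([f('w2'),f('w3')]))
E
```

```text
(no output)
```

View pics/cmp.png

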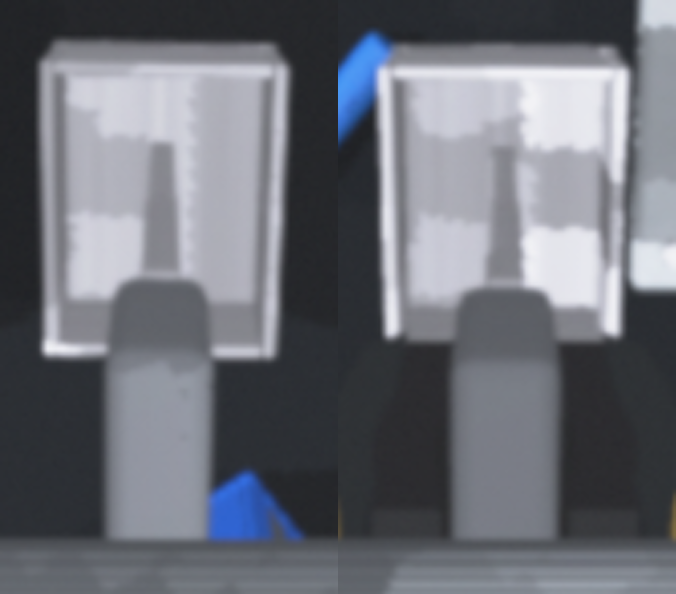

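Request:
send_rows:
  commands: "1 0.3 0.05 0 0 0 0;1 0.6 -0.1 0 0 0 0;1 0.7 -0.13 0 0 0 0;1 0.7 -0.13 0 0 0 0;1 0.7 -0.13 0 0 0 0;1 0.6 -0.13 0 0 0 0;1 0.35 -0.09 0 0 0 0;1 0 0 0 0 0 0"

```text
time_s: 7.55
ee_pos: [552.1, 137.8, 225.6]
orientation: [[0.977, -0.211, 0.0], [-0.211, -0.977, 0.0], [0.0, -0.0, -1.0]]
ft_force: [0.2, -0.5, -2.3]
opening: 0.159
```

```bash
python3 look.py b; python3 w.py w4;  python3 - <<'E'
import cv2
a=cv2.imread('pics/w4.png');cv2.imwrite('pics/w4c.png',cv2.resize(a[210:430,330:600],None,fx=2.7,fy=2.7,interpolation=cv2.INTER_CUBIC))
E
```

```text
7.65 [551.42 138.17 225.63] yaw -12.16 F [-0.09  0.05 -2.17] M [-0.069 -0.098  0.001] 0.15607183570400215
7.65 [551.4 138.2 225.6] xaxis yaw -12.16 [-4.e-04  0.e+00 -1.e+00] [-0.09  0.05 -2.17] 0.15607183570400215 [-0.069 -0.098  0.001]
```

View pics/bs.png

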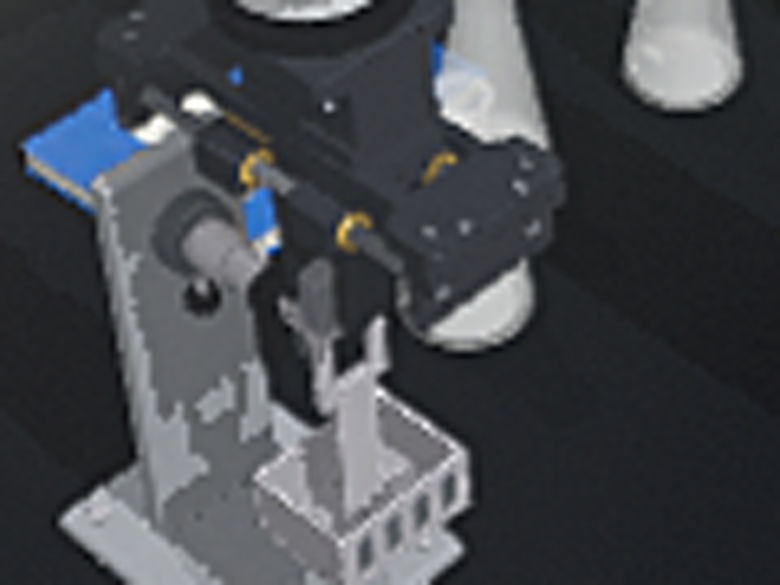

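View pics/w4c.png

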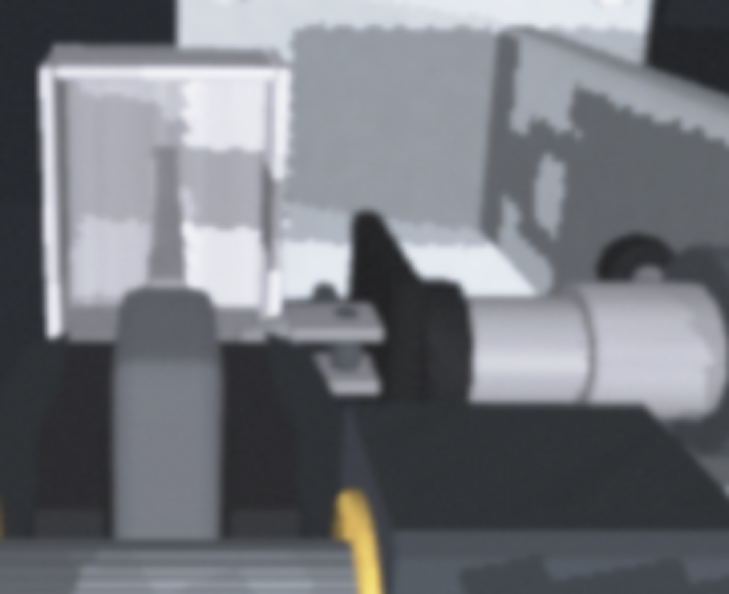

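Request:
send_rows:
  commands: "1 0.15 -0.03 0 0 0 0;1 0.2 -0.04 0 0 0 0;1 0.2 -0.04 0 0 0 0;1 0.2 -0.04 0 0 0 0;1 0.2 -0.04 0 0 0 0;1 0.2 -0.04 0 0 0 0;1 0.15 -0.04 0 0 0 0;1 0 0 0 0 0 0"

```text
time_s: 8.5
ee_pos: [564.9, 135.2, 225.7]
orientation: [[0.977, -0.211, 0.0], [-0.211, -0.977, 0.0], [0.0, -0.0, -1.0]]
ft_force: [-0.4, 0.1, -1.7]
opening: 0.159
```

Request:
send_rows:
  commands: "1 0.1 -0.02 0 0 0 0;1 0.15 -0.03 0 0 0 0;1 0.15 -0.03 0 0 0 0;1 0.15 -0.04 0 0 0 0;1 0 0 0 0 0 0"

```text
time_s: 9.0
ee_pos: [570.4, 134.0, 225.7]
orientation: [[0.977, -0.211, 0.0], [-0.211, -0.977, -0.0], [0.0, -0.0, -1.0]]
ft_force: [0.6, -0.4, -2.6]
opening: 0.156
```

```bash
python3 look.py c; python3 w.py w5;  python3 - <<'E'
import cv2
a=cv2.imread('pics/w5.png');cv2.imwrite('pics/w5c.png',cv2.resize(a[210:430,330:600],None,fx=2.7,fy=2.7,interpolation=cv2.INTER_CUBIC))
E
```

```text
9.1 [570.12 134.11 225.69] yaw -12.17 F [ 0.35  0.26 -2.8 ] M [-0.007  0.037  0.038] 0.15558258931339208
9.1 [570.1 134.1 225.7] xaxis yaw -12.17 [-1.e-04 -0.e+00 -1.e+00] [ 0.35  0.26 -2.8 ] 0.15558258931339208 [-0.007  0.037  0.038]
```

View pics/cs.png

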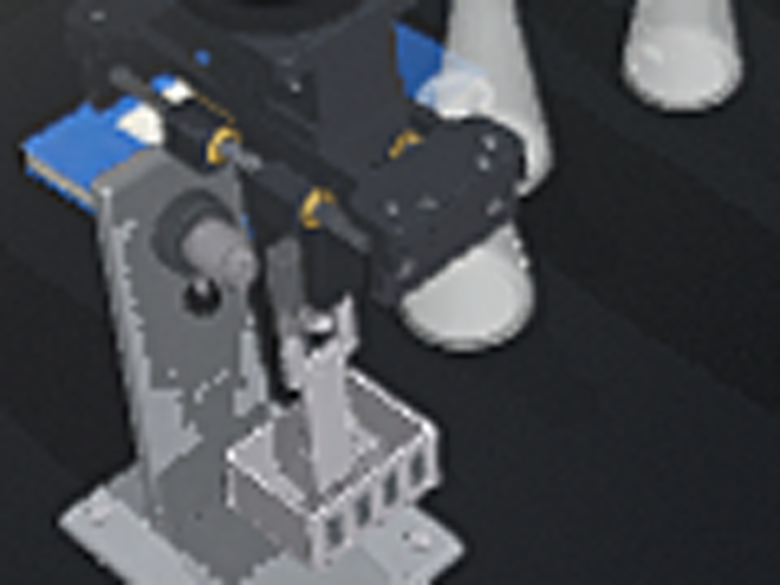

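View pics/w5c.png

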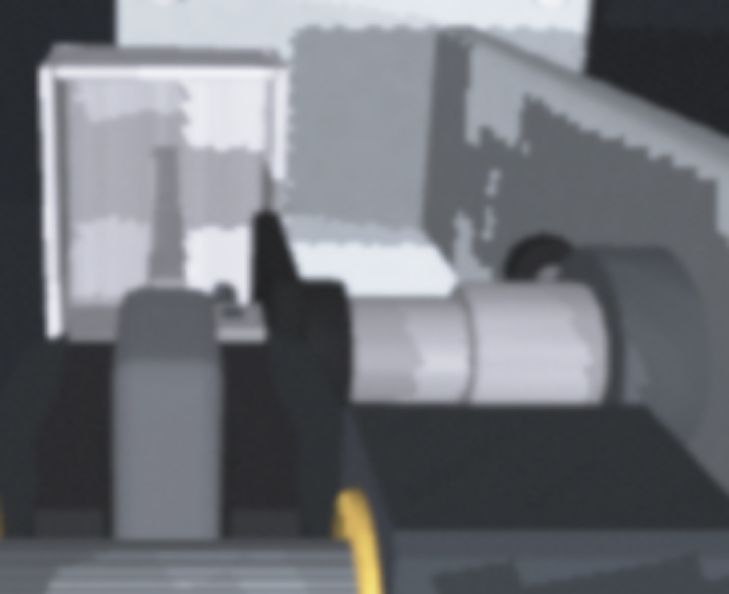

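Request:
send_rows:
  commands: "1 0.15 -0.03 0 0 0 0;1 0.15 -0.04 0 0 0 0;1 0.14 -0.03 0 0 0 0;1 0 0 0 0 0 0;1 0 0 -0.1 0 0 0;1 0 0 -0.05 0 0 0;1 0 0 0 0 0 0;1 0 0 0 0 0 0"

```text
time_s: 9.95
ee_pos: [574.5, 133.2, 224.2]
orientation: [[0.978, -0.211, -0.0], [-0.211, -0.978, -0.0], [-0.0, 0.0, -1.0]]
ft_force: [0.2, -0.1, -2.9]
opening: 0.157
```

Request:
send_rows:
  commands: "1 0 0 -0.05 0 0 0;1 0 0 0 0 0 0;1 0 0 0 0 0 0"

```text
time_s: 10.25
ee_pos: [574.5, 133.2, 223.7]
orientation: [[0.978, -0.211, 0.0], [-0.211, -0.978, -0.0], [0.0, 0.0, -1.0]]
ft_force: [-0.2, -0.7, -3.1]
opening: 0.157
```

Request:
send_rows:
  commands: "1 0 0 -0.05 0 0 0;1 0 0 0 0 0 0;1 0 0 0 0 0 0"

```text
time_s: 10.55
ee_pos: [574.5, 133.1, 223.2]
orientation: [[0.978, -0.211, 0.0], [-0.211, -0.978, -0.0], [0.0, 0.0, -1.0]]
ft_force: [-0.0, -0.3, -2.2]
opening: 0.157
```

Request:
send_rows:
  commands: "1 0 0 -0.04 0 0 0;1 0 0 0 0 0 0;1 0 0 0 0 0 0"

```text
time_s: 10.85
ee_pos: [574.5, 133.2, 222.8]
orientation: [[0.978, -0.211, -0.0], [-0.211, -0.978, -0.0], [-0.0, 0.0, -1.0]]
ft_force: [0.4, -0.0, -2.2]
opening: 0.156
```

Request:
send_rows:
  commands: "1 0 0 -0.03 0 0 0;1 0 0 0 0 0 0;1 0 0 0 0 0 0"

```text
time_s: 11.15
ee_pos: [574.6, 133.1, 222.6]
orientation: [[0.978, -0.211, 0.0], [-0.211, -0.978, -0.0], [0.0, -0.0, -1.0]]
ft_force: [-0.3, -0.6, -2.7]
opening: 0.155
```

Request:
send_rows:
  commands: "1 0 0 -0.03 0 0 0;1 0 0 0 0 0 0;1 0 0 0 0 0 0"

```text
time_s: 11.45
ee_pos: [574.6, 133.2, 222.5]
orientation: [[0.978, -0.211, 0.0], [-0.211, -0.978, -0.0], [0.0, -0.0, -1.0]]
ft_force: [-1.2, -0.3, -0.1]
opening: 0.157
```

Request:
send_rows:
  commands: "1 0.1 -0.02 0 0 0 0;1 0.1 -0.02 0 0 0 0;1 0.1 -0.02 0 0 0 0;1 0.1 -0.02 0 0 0 0;1 0.1 -0.03 0 0 0 0;1 0.1 -0.02 0 0 0 0;1 0.1 -0.02 0 0 0 0;1 0 0 0 0 0 0"

```text
time_s: 12.25
ee_pos: [581.7, 131.7, 222.3]
orientation: [[0.978, -0.211, 0.0], [-0.211, -0.978, 0.0], [0.0, -0.0, -1.0]]
ft_force: [-3.7, 1.0, 4.2]
opening: 0.158
```

Request:
send_rows:
  commands: "1 0.1 -0.02 0 0 0 0;1 0.1 -0.02 0 0 0 0;1 0.1 -0.02 0 0 0 0;1 0.1 -0.02 0 0 0 0;1 0.1 -0.03 0 0 0 0;1 0 0 0 0 0 0"

```text
time_s: 12.85
ee_pos: [585.5, 131.0, 222.2]
orientation: [[0.978, -0.21, -0.002], [-0.21, -0.978, -0.0], [-0.002, 0.001, -1.0]]
ft_force: [-7.7, 0.9, 7.1]
opening: 0.152
```

Request:
send_rows:
  commands: "1 0.1 -0.02 0 0 0 0;1 0.1 -0.02 0 0 0 0;1 0.1 -0.02 0 0 0 0;1 0.1 -0.02 0 0 0 0;1 0.1 -0.03 0 0 0 0;1 0 0 0 0 0 0;1 0 0 0 0 0 0"

```text
time_s: 13.55
ee_pos: [589.8, 130.0, 222.2]
orientation: [[0.978, -0.21, -0.004], [-0.21, -0.978, -0.0], [-0.003, 0.001, -1.0]]
ft_force: [-9.3, 1.9, 8.5]
opening: 0.157
```

Request:
send_rows:
  commands: "1 0 0 0.02 0 0 0;1 0 0 0.02 0 0 0;1 0 0 0 0 0 0;1 0 0 0 0 0 0"

```text
time_s: 13.95
ee_pos: [589.8, 130.0, 222.3]
orientation: [[0.978, -0.21, -0.004], [-0.21, -0.978, -0.0], [-0.004, 0.001, -1.0]]
ft_force: [-8.5, 2.4, 6.5]
opening: 0.157
```

```bash
python3 look.py d; python3 w.py w6;  python3 - <<'E'
import cv2
a=cv2.imread('pics/w6.png');cv2.imwrite('pics/w6c.png',cv2.resize(a[210:430,330:600],None,fx=2.7,fy=2.7,interpolation=cv2.INTER_CUBIC))
E
```

```text
14.05 [589.76 130.02 222.27] yaw -12.12 F [-9.14  2.26  6.07] M [ 0.361  1.869 -0.03 ] 0.1570521022601489
14.05 [589.8 130.  222.3] xaxis yaw -12.12 [-3.7e-03 -2.0e-04 -1.0e+00] [-9.14  2.26  6.07] 0.1570521022601489 [ 0.361  1.869 -0.03 ]
```

View pics/ds.png

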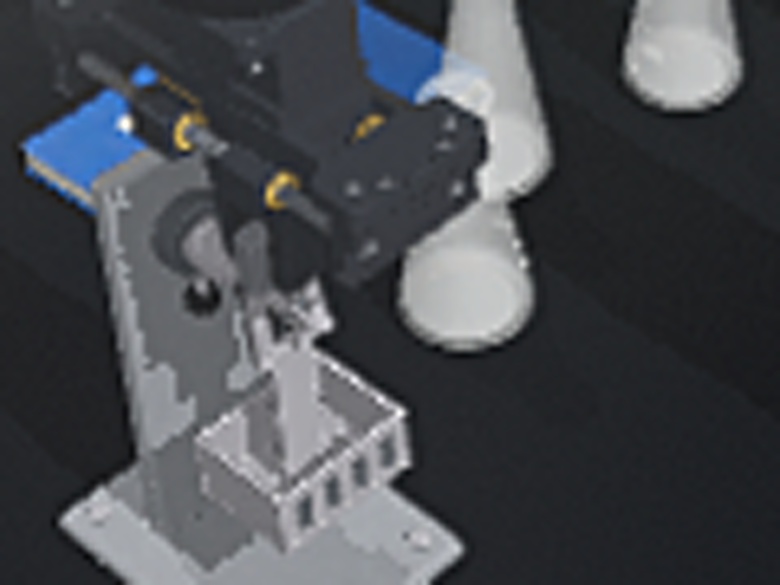

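View pics/w6c.png

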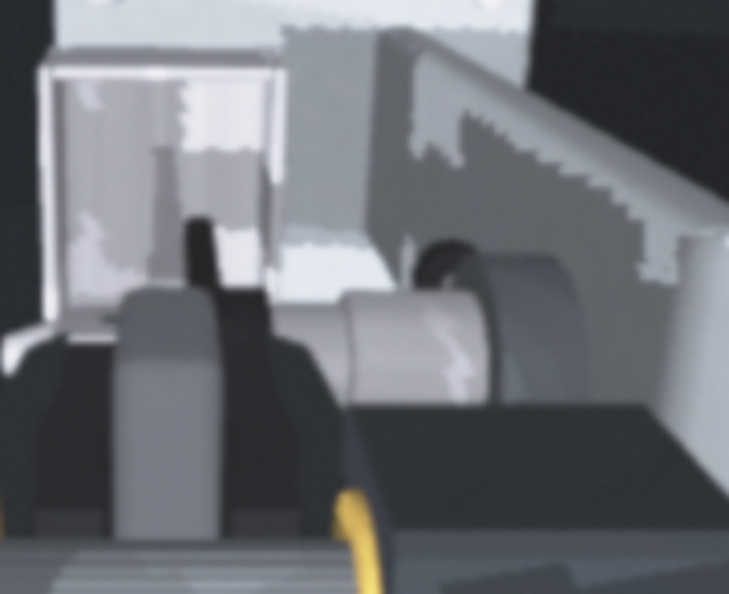

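Request:
send_rows:
  commands: "1 0 0 0.03 0 0 0;1 0 0 0.03 0 0 0;1 0 0 0.03 0 0 0;1 0 0 0 0 0 0;1 0 0 0 0 0 0"

```text
time_s: 14.6
ee_pos: [589.7, 129.9, 222.4]
orientation: [[0.978, -0.21, -0.004], [-0.21, -0.978, 0.0], [-0.004, 0.001, -1.0]]
ft_force: [-7.2, 0.7, 1.3]
opening: 0.154
```

Request:
send_rows:
  commands: "1 0 0 0.03 0 0 0;1 0 0 0 0 0 0;1 0 0 0 0 0 0"

```text
time_s: 14.9
ee_pos: [589.7, 129.9, 222.5]
orientation: [[0.978, -0.21, -0.004], [-0.21, -0.978, 0.0], [-0.004, 0.001, -1.0]]
ft_force: [-6.2, 2.1, -0.0]
opening: 0.157
```

Request:
send_rows:
  commands: "1 0.1 -0.02 0.01 0 0 0;1 0.1 -0.02 0.01 0 0 0;1 0.1 -0.02 0.01 0 0 0;1 0.1 -0.02 0.01 0 0 0;1 0.1 -0.03 0.01 0 0 0;1 0 0 0 0 0 0;1 0 0 0 0 0 0"

```text
time_s: 15.6
ee_pos: [594.4, 128.8, 222.5]
orientation: [[0.978, -0.21, -0.005], [-0.21, -0.978, 0.0], [-0.005, 0.001, -1.0]]
ft_force: [-6.3, 2.6, -2.2]
opening: 0.157
```

Request:
send_rows:
  commands: "1 0.1 -0.02 0.01 0 0 0;1 0.1 -0.02 0.01 0 0 0;1 0.1 -0.02 0.01 0 0 0;1 0.1 -0.02 0.01 0 0 0;1 0 0 0 0 0 0;1 0 0 0 0 0 0"

```text
time_s: 16.2
ee_pos: [597.9, 128.1, 222.6]
orientation: [[0.978, -0.21, -0.006], [-0.21, -0.978, -0.0], [-0.006, 0.001, -1.0]]
ft_force: [-6.1, 2.6, -3.8]
opening: 0.161
```

Request:
send_rows:
  commands: "1 0 0 -0.04 0 0 0;1 0 0 0 0 0 0;1 0.1 -0.02 0 0 0 0;1 0.1 -0.02 0 0 0 0;1 0.1 -0.02 0 0 0 0;1 0 0 0 0 0 0;1 0 0 0 0 0 0"

```text
time_s: 16.9
ee_pos: [600.8, 127.5, 222.5]
orientation: [[0.978, -0.21, -0.006], [-0.21, -0.978, -0.0], [-0.006, 0.002, -1.0]]
ft_force: [-8.2, 2.0, -0.5]
opening: 0.156
```

```bash
python3 look.py e; python3 w.py w7;  python3 - <<'E'
import cv2
a=cv2.imread('pics/w7.png');cv2.imwrite('pics/w7c.png',cv2.resize(a[210:430,330:600],None,fx=2.7,fy=2.7,interpolation=cv2.INTER_CUBIC))
E
```

```text
17.0 [600.8  127.47 222.51] yaw -12.11 F [-7.06  2.84 -0.06] M [0.555 1.67  0.012] 0.15447675387742255
17.0 [600.8 127.5 222.5] xaxis yaw -12.11 [-6.3e-03 -2.0e-04 -1.0e+00] [-7.06  2.84 -0.06] 0.15447675387742255 [0.555 1.67  0.012]
```

View pics/es.png

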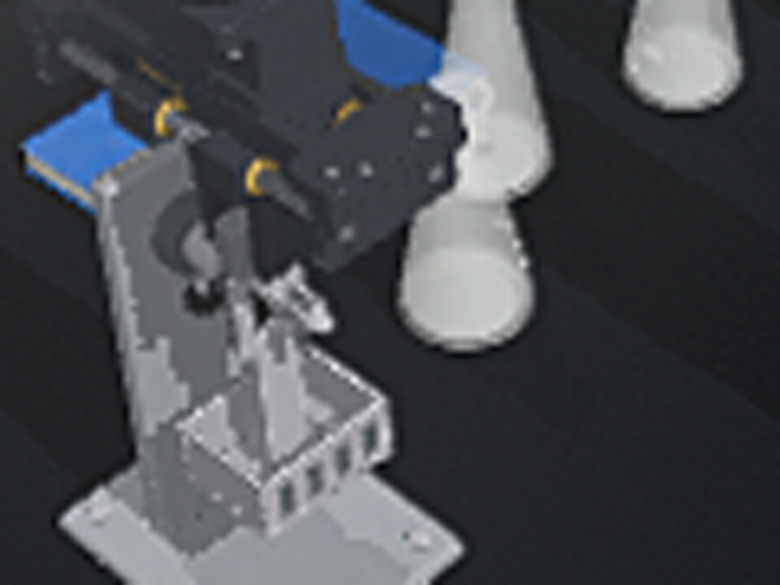

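View pics/w7c.png

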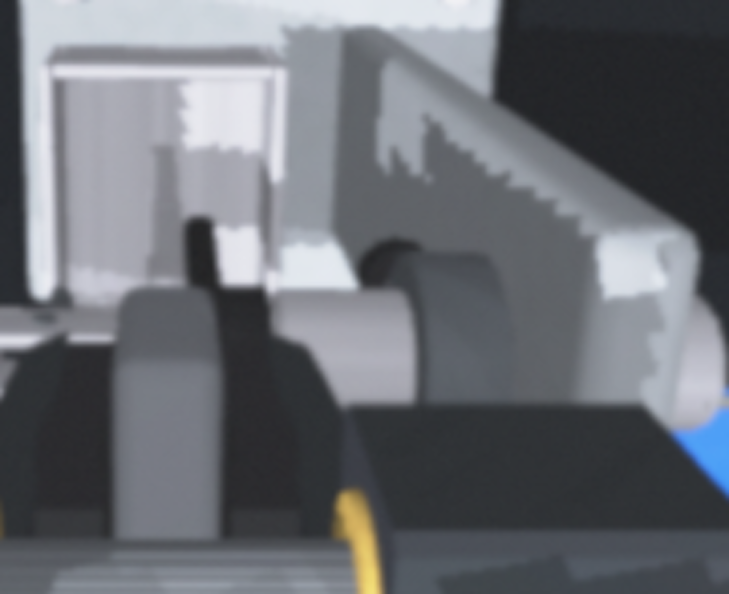

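Request:
send_rows:
  commands: "1 0.1 -0.02 0 0 0 0;1 0.1 -0.02 0 0 0 0;1 0 0 0 0 0 0;1 0 0 0 0 0 0;1 0 0 0 0 0 0"

```text
time_s: 17.55
ee_pos: [602.6, 127.1, 222.5]
orientation: [[0.978, -0.21, -0.007], [-0.21, -0.978, -0.0], [-0.007, 0.002, -1.0]]
ft_force: [-8.9, 2.3, 0.6]
opening: 0.157
```

```bash
python3 look.py f; python3 - <<'E'
import cv2,numpy as np
g=lambda n:cv2.resize(cv2.imread(f'pics/{n}s_raw.png')[195:245,195:230],None,fx=10.5,fy=10.5,interpolation=cv2.INTER_CUBIC)
cv2.imwrite('pics/ef.png',np.hstack([g('e'),g('f')]))
E
```

```text
17.65 [602.6  127.07 222.5 ] yaw -12.11 F [-9.69  2.16  0.38] M [ 0.464  1.877 -0.033] 0.15949853434319267
```

View pics/ef.png

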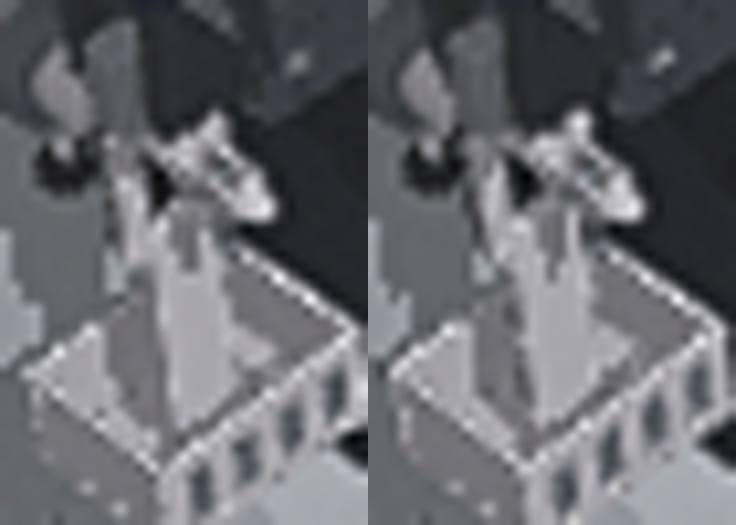

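```bash
python3 - <<'E'
from h import *
R=Rz(-.2125);o=np.array([654,114.5,0]);N=92.4
def P(x,y,z):return ((proj('scene',R@np.array([x,y,z])+o)-[195,195])*10.5+[5,5]).round()
print('tip',P(-N,0,185),'piv',P(-N+18,0,185),'flapend hang',P(-N+18,0,159),P(-N+15.5,2.5,159),'raised horiz end',P(-N+44,0,185))
for a in(0,.5,1,1.3,1.5):print(a,P(-N+18+26*np.sin(a),0,185-26*np.cos(a)))
e=-54.7+1.8
print('eye bottom bar top front',P(e-3,0,177-14),P(e-3,10,163),P(e-3,-10,163),'eye top',P(e-3,10,191),P(e-3,-10,191))
E
```

```text
tip [269. 219.] piv [221. 185.] flapend hang [229. 257.] [228. 267.] raised horiz end [152. 137.]
0 [229. 257.]
0.5 [195. 226.]
1 [168. 184.]
1.3 [157. 158.]
1.5 [153. 142.]
eye bottom bar top front [179. 212.] [150. 232.] [208. 192.] eye top [140. 153.] [199. 114.]
```

```bash
python3 - <<'E'
import cv2,numpy as np
def g(n):
    a=cv2.imread(f'pics/{n}s_raw.png')[203:230,203:226].astype(float)
    a=np.clip((a/255)**.6*255,0,255).astype(np.uint8)
    return cv2.resize(a,None,fx=17,fy=17,interpolation=cv2.INTER_LANCZOS4)
cv2.imwrite('pics/ef2.png',np.hstack([g('e'),g('f')]))
E
```

```text
(no output)
```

View pics/ef2.png

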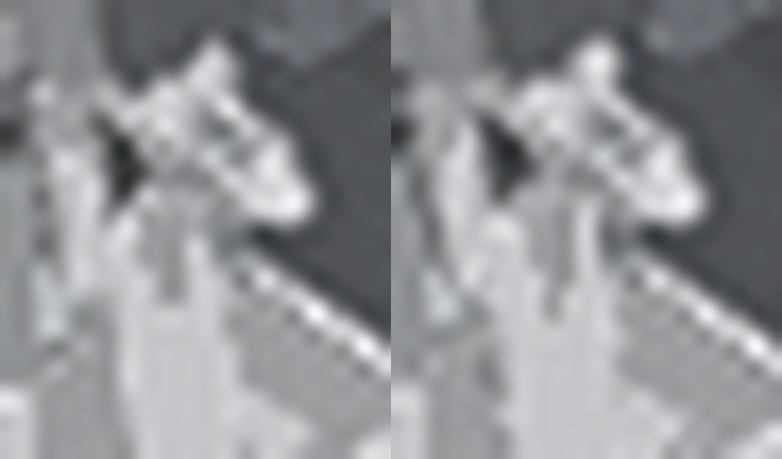

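```bash
python3 - <<'E'
import cv2,numpy as np
def g(n):
    a=cv2.imread(n)[203:230,203:226].astype(float)
    a=np.clip((a/255)**.6*255,0,255).astype(np.uint8)
    return cv2.resize(a,None,fx=14,fy=14,interpolation=cv2.INTER_LANCZOS4)
cv2.imwrite('pics/df2.png',np.hstack([g('pics/scene0.png'),g('pics/ds_raw.png')]))
E
```

```text
(no output)
```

View pics/df2.png

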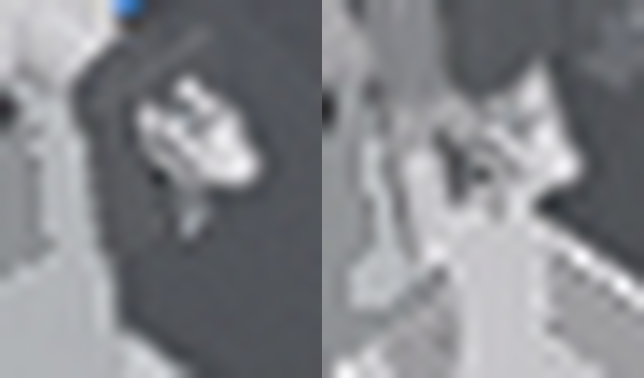

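Request:
send_rows:
  commands: "1 -0.1 0.02 -0.01 0 0 0;1 -0.1 0.02 -0.01 0 0 0;1 -0.1 0.02 0 0 0 0;1 -0.1 0.02 -0.01 0 0 0;1 -0.1 0.03 0 0 0 0;1 0 0 0 0 0 0;1 0 0 0 0 0 0"

```text
time_s: 18.35
ee_pos: [598.2, 128.1, 222.5]
orientation: [[0.978, -0.21, -0.005], [-0.21, -0.978, -0.0], [-0.005, 0.001, -1.0]]
ft_force: [-6.8, 3.2, -0.6]
opening: 0.156
```

```bash
python3 look.py g; python3 - <<'E'
import cv2,numpy as np
def g(n):
    a=cv2.imread(f'pics/{n}s_raw.png')[203:230,203:226].astype(float)
    a=np.clip((a/255)**.6*255,0,255).astype(np.uint8)
    return cv2.resize(a,None,fx=17,fy=17,interpolation=cv2.INTER_LANCZOS4)
cv2.imwrite('pics/g2.png',np.hstack([g('f'),g('g')]))
E
```

```text
18.45 [598.27 128.05 222.49] yaw -12.12 F [-7.18  1.81  0.13] M [ 0.453  1.547 -0.05 ] 0.15796186245071595
```

View pics/g2.png

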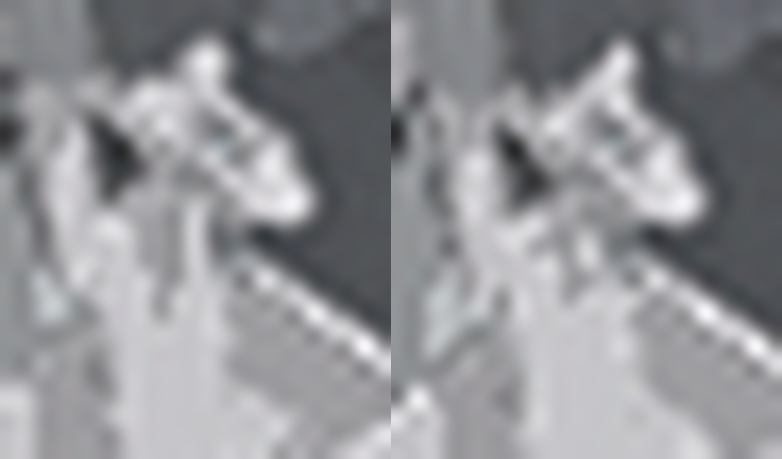

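Request:
send_rows:
  commands: "1 -0.1 0.02 -0.01 0 0 0;1 -0.1 0.02 -0.01 0 0 0;1 -0.1 0.02 0 0 0 0;1 -0.1 0.02 -0.01 0 0 0;1 -0.1 0.03 0 0 0 0;1 0 0 0 0 0 0;1 0 0 0 0 0 0"

```text
time_s: 19.15
ee_pos: [594.0, 129.0, 222.5]
orientation: [[0.978, -0.21, -0.003], [-0.21, -0.978, -0.0], [-0.003, 0.001, -1.0]]
ft_force: [-5.7, 2.3, -0.1]
opening: 0.161
```

Request:
send_rows:
  commands: "1 -0.1 0.02 -0.01 0 0 0;1 -0.1 0.02 0 0 0 0;1 0 0 0 0 0 0;1 0 0 0 0 0 0"

```text
time_s: 19.55
ee_pos: [592.4, 129.3, 222.6]
orientation: [[0.978, -0.21, -0.003], [-0.21, -0.978, -0.0], [-0.002, 0.001, -1.0]]
ft_force: [-4.5, 2.6, -4.6]
opening: 0.159
```

```bash
python3 look.py h; python3 - <<'E'
import cv2,numpy as np
def g(n):
    a=cv2.imread(f'pics/{n}s_raw.png')[203:230,203:226].astype(float)
    a=np.clip((a/255)**.6*255,0,255).astype(np.uint8)
    return cv2.resize(a,None,fx=17,fy=17,interpolation=cv2.INTER_LANCZOS4)
cv2.imwrite('pics/h2.png',np.hstack([g('d'),g('h')]))
E
```

```text
19.65 [592.43 129.27 222.59] yaw -12.15 F [-4.54  2.48 -3.72] M [ 0.547  0.952 -0.018] 0.1545816620007026
```

View pics/h2.png

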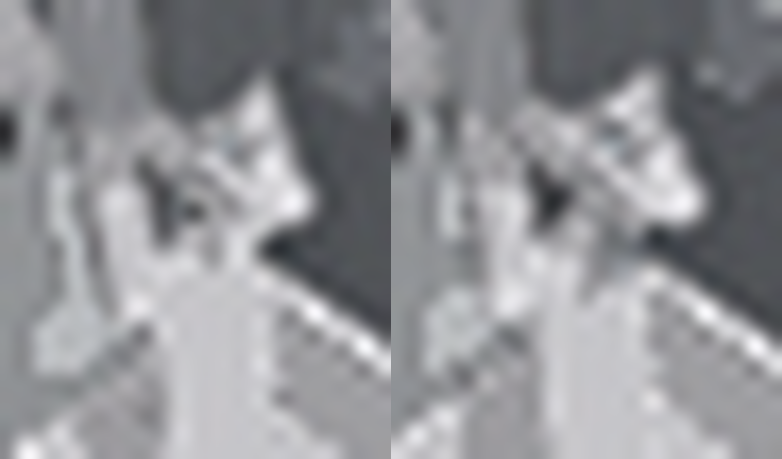

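Request:
send_rows:
  commands: "1 0 0 -0.03 0 0 0;1 -0.1 0.02 -0.01 0 0 0;1 -0.1 0.02 -0.01 0 0 0;1 0 0 0 0 0 0;1 0 0 0 0 0 0"

```text
time_s: 20.15
ee_pos: [591.0, 129.6, 222.6]
orientation: [[0.978, -0.211, -0.001], [-0.211, -0.978, -0.0], [-0.001, 0.0, -1.0]]
ft_force: [-4.1, 1.8, -4.4]
opening: 0.161
```

Request:
send_rows:
  commands: "1 -0.05 0.01 -0.01 0 0 0;1 -0.05 0.01 0 0 0 0;1 0 0 0 0 0 0;1 0 0 0 0 0 0"

```text
time_s: 20.55
ee_pos: [590.4, 129.6, 222.8]
orientation: [[0.978, -0.211, -0.0], [-0.211, -0.978, -0.0], [-0.0, 0.0, -1.0]]
ft_force: [-4.9, 2.3, -4.3]
opening: 0.157
```

Request:
send_rows:
  commands: "1 0 0 -0.03 0 0 0;1 0 0 -0.03 0 0 0;1 0 0 0 0 0 0;1 0 0 0 0 0 0"

```text
time_s: 20.95
ee_pos: [590.8, 129.5, 222.7]
orientation: [[0.977, -0.211, 0.001], [-0.211, -0.977, -0.0], [0.001, 0.0, -1.0]]
ft_force: [-3.9, 0.0, -1.1]
opening: 0.158
```

```bash
python3 look.py i; python3 - <<'E'
import cv2,numpy as np
def g(n):
    a=cv2.imread(f'pics/{n}s_raw.png')[203:230,203:226].astype(float)
    a=np.clip((a/255)**.6*255,0,255).astype(np.uint8)
    return cv2.resize(a,None,fx=17,fy=17,interpolation=cv2.INTER_LANCZOS4)
cv2.imwrite('pics/i2.png',np.hstack([g('h'),g('i')]))
E
```

```text
21.05 [590.74 129.54 222.7 ] yaw -12.18 F [-5.42  0.54  0.41] M [ 0.075  1.04  -0.062] 0.15403517804049804
```

View pics/i2.png

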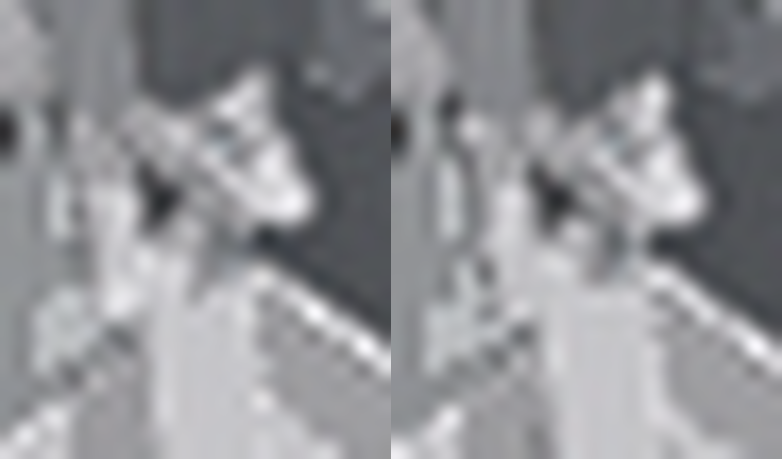

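View pics/is.png

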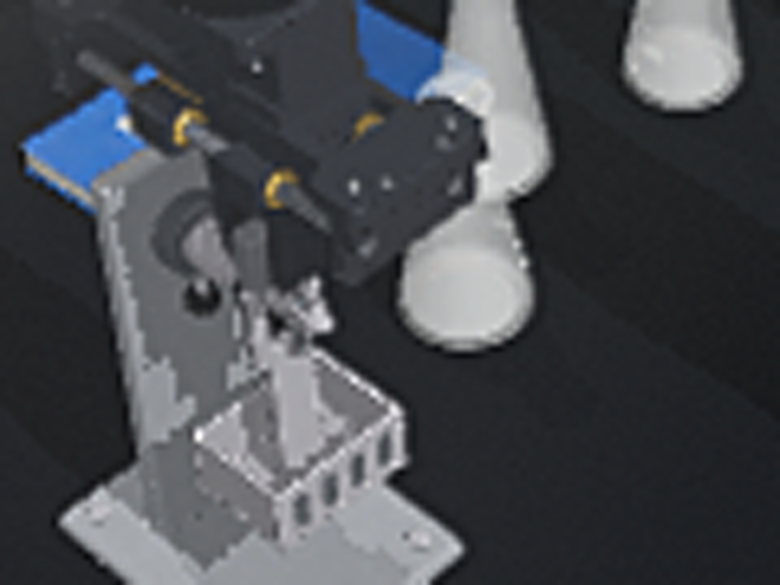

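Request:
send_rows:
  commands: "1 -0.1 0.02 -0.01 0 0 0;1 0 0 0 0 0 0;1 -0.1 0.02 -0.01 0 0 0;1 0 0 0 0 0 0;1 0 0 0 0 0 0"

```text
time_s: 21.55
ee_pos: [588.8, 130.1, 222.5]
orientation: [[0.978, -0.211, 0.001], [-0.211, -0.978, -0.0], [0.001, -0.0, -1.0]]
ft_force: [-4.2, 0.7, 1.4]
opening: 0.156
```

Request:
send_rows:
  commands: "1 -0.05 0.01 0 0 0 0;1 0 0 0 0 0 0;1 -0.05 0.01 0 0 0 0;1 0 0 0 0 0 0;1 0 0 0 0 0 0"

```text
time_s: 22.05
ee_pos: [587.9, 130.3, 222.5]
orientation: [[0.978, -0.211, 0.001], [-0.211, -0.978, 0.0], [0.001, -0.0, -1.0]]
ft_force: [-2.0, -0.5, 3.2]
opening: 0.154
```

Request:
send_rows:
  commands: "1 -0.05 0.01 0.02 0 0 0;1 0 0 0 0 0 0;1 0 0 0 0 0 0"

```text
time_s: 22.35
ee_pos: [587.1, 130.5, 222.5]
orientation: [[0.978, -0.211, 0.0], [-0.211, -0.978, 0.0], [0.0, -0.0, -1.0]]
ft_force: [-2.4, 0.3, 1.8]
opening: 0.158
```

Request:
send_rows:
  commands: "1 -0.05 0.01 0.01 0 0 0;1 0 0 0 0 0 0;1 0 0 0 0 0 0"

```text
time_s: 22.65
ee_pos: [586.5, 130.6, 222.5]
orientation: [[0.978, -0.211, -0.0], [-0.211, -0.978, 0.0], [-0.0, -0.0, -1.0]]
ft_force: [-2.7, -1.2, 0.6]
opening: 0.156
```

Request:
send_rows:
  commands: "1 -0.05 0.01 0 0 0 0;1 0 0 0 0 0 0;1 0 0 0 0 0 0"

```text
time_s: 22.95
ee_pos: [586.2, 130.6, 222.5]
orientation: [[0.978, -0.211, 0.0], [-0.211, -0.978, 0.0], [0.0, -0.0, -1.0]]
ft_force: [0.0, 0.6, 0.6]
opening: 0.154
```

Request:
send_rows:
  commands: "1 -0.05 0.01 0 0 0 0;1 0 0 0 0 0 0;1 0 0 0 0 0 0"

```text
time_s: 23.25
ee_pos: [586.0, 130.6, 222.5]
orientation: [[0.977, -0.211, 0.001], [-0.211, -0.977, 0.0], [0.001, -0.0, -1.0]]
ft_force: [1.8, 0.5, -1.3]
opening: 0.16
```

```bash
python3 look.py j; python3 - <<'E'
import cv2,numpy as np
def g(n):
    a=cv2.imread(f'pics/{n}s_raw.png')[203:230,203:226].astype(float)
    a=np.clip((a/255)**.6*255,0,255).astype(np.uint8)
    return cv2.resize(a,None,fx=17,fy=17,interpolation=cv2.INTER_LANCZOS4)
cv2.imwrite('pics/j2.png',np.hstack([g('i'),g('j')]))
E
```

```text
23.35 [585.96 130.65 222.55] yaw -12.18 F [ 2.13  0.05 -1.7 ] M [-0.052 -0.668 -0.002] 0.15934578056563165
```

View pics/j2.png

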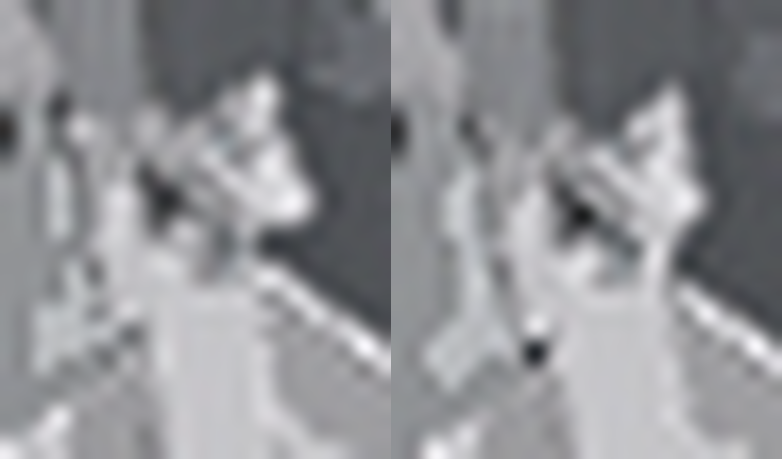

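Request:
send_rows:
  commands: "1 0.03 -0.01 -0.03 0 0 0;1 0.02 0 -0.02 0 0 0;1 0 0 0 0 0 0;1 0 0 0 0 0 0"

```text
time_s: 23.75
ee_pos: [586.1, 130.7, 222.4]
orientation: [[0.978, -0.211, 0.0], [-0.211, -0.978, -0.0], [0.0, 0.0, -1.0]]
ft_force: [-0.9, -0.9, 3.7]
opening: 0.16
```

Request:
send_rows:
  commands: "1 0 0 0.02 0 0 0;1 0 0 0 0 0 0;1 0 0 0 0 0 0"

```text
time_s: 24.05
ee_pos: [586.1, 130.7, 222.4]
orientation: [[0.978, -0.211, 0.0], [-0.211, -0.978, -0.0], [0.0, -0.0, -1.0]]
ft_force: [-0.8, -0.7, 4.0]
opening: 0.158
```

Request:
send_rows:
  commands: "0.83 0 0 0.01 0 0 0;0.81 0 0 0 0 0 0;0.79 0 0 0 0 0 0;0.77 0 0 0 0 0 0;0.74 0 0 0 0 0 0;0.7 0 0 0 0 0 0;0.65 0 0 0 0 0 0;0.62 0 0 0 0 0 0"
  newtons: 10

```text
time_s: 24.85
ee_pos: [586.1, 130.7, 222.3]
orientation: [[0.978, -0.211, 0.0], [-0.211, -0.978, -0.0], [0.0, -0.0, -1.0]]
ft_force: [-0.0, -0.1, 0.7]
opening: 0.382
```

```bash
python3 look.py k; python3 w.py w8
```

```text
24.95 [586.02 130.63 222.34] yaw -12.17 F [-0.14  0.43  0.02] M [-0.01  -0.103 -0.026] 0.3818080276214702
24.95 [586.  130.6 222.3] xaxis yaw -12.17 [ 0.e+00 -1.e-04 -1.e+00] [-0.14  0.43  0.02] 0.3818080276214702 [-0.01  -0.103 -0.026]
```

View pics/ks.png

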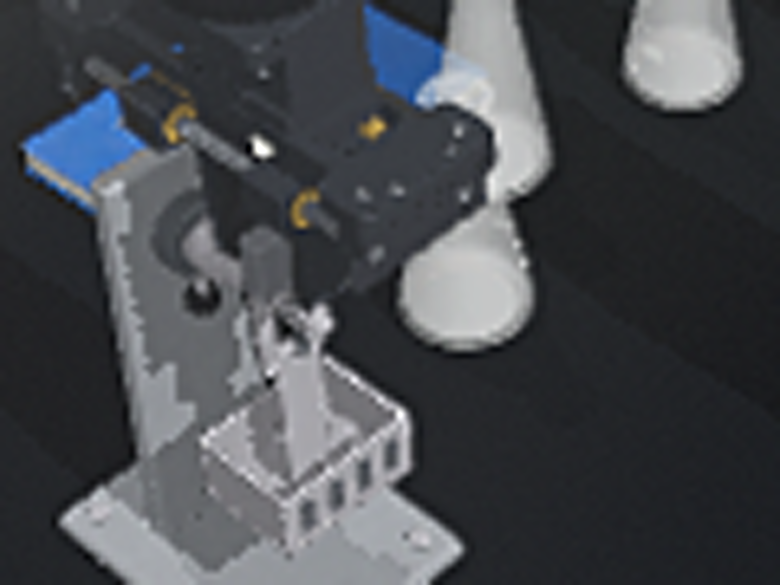

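View pics/w8.png

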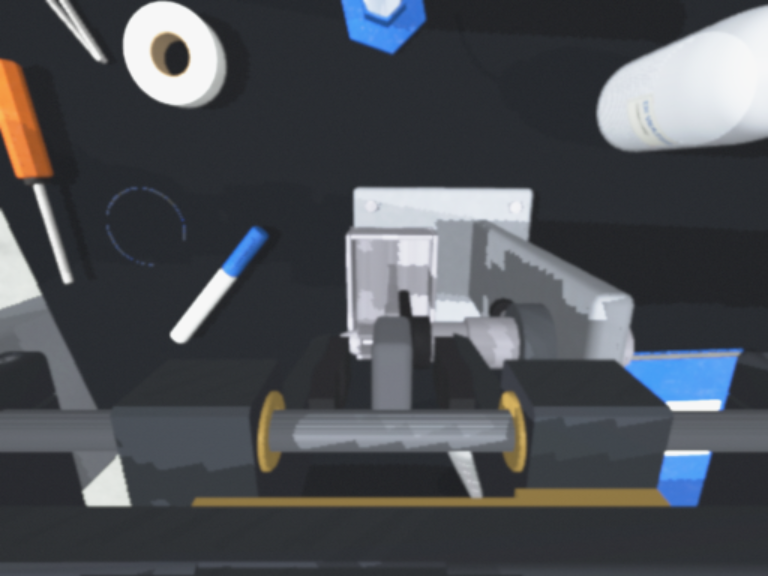

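Released; the basket hangs upright between the fingers. Rising straight up.

Request:
send_rows:
  commands: "0.62 0 0 0.3 0 0 0;0.62 0 0 0.7 0 0 0;0.62 0 0 1 0 0 0;0.62 0 0 1.5 0 0 0;0.62 0 0 2 0 0 0;0.62 0 0 2 0 0 0;0.62 0 0 2 0 0 0;0.62 0 0 0.5 0 0 0"

```text
time_s: 25.8
ee_pos: [587.2, 131.3, 325.9]
orientation: [[0.978, -0.211, 0.005], [-0.211, -0.978, 0.001], [0.005, -0.002, -1.0]]
ft_force: [0.0, 0.2, -0.9]
opening: 0.381
```

Request:
send_rows:
  commands: "0.62 -2 -1 0 0 0 0;0.62 -3 -2 0 0 0 0;0.62 -3 -2 0 0 0 0;0.62 -3 -2 0 0 0 0;0.62 -3 -2 0 0 0 0;0.62 -1 -1 0 0 0 0;0.62 0 0 0 0 0 0;0.62 0 0 0 0 0 0"

```text
time_s: 26.6
ee_pos: [436.6, 31.0, 322.7]
orientation: [[0.977, -0.211, 0.001], [-0.211, -0.977, 0.0], [0.001, -0.0, -1.0]]
ft_force: [0.4, 0.1, 0.4]
opening: 0.381
```

```bash
python3 look.py l; python3 w.py w9; python3 - <<'E'
import cv2,numpy as np
a=cv2.imread('pics/ls_raw.png')[180:245,180:240]
cv2.imwrite('pics/l2.png',cv2.resize(a,None,fx=9,fy=9,interpolation=cv2.INTER_LANCZOS4))
E
```

```text
26.7 [436.85  31.55 322.45] yaw -12.11 F [ 0.01 -0.5   1.09] M [-0.037 -0.062 -0.013] 0.38486908655525054
26.7 [436.8  31.5 322.4] xaxis yaw -12.11 [ 6.e-04  8.e-04 -1.e+00] [ 0.01 -0.5   1.09] 0.38486908655525054 [-0.037 -0.062 -0.013]
```

View pics/l2.png

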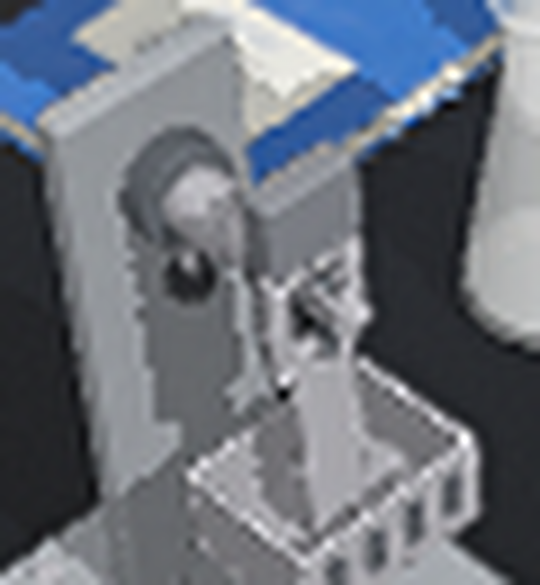

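View pics/lt.png

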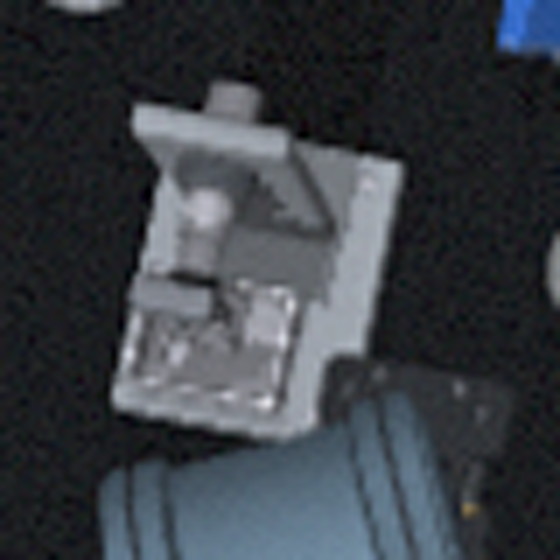

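View pics/w9.png

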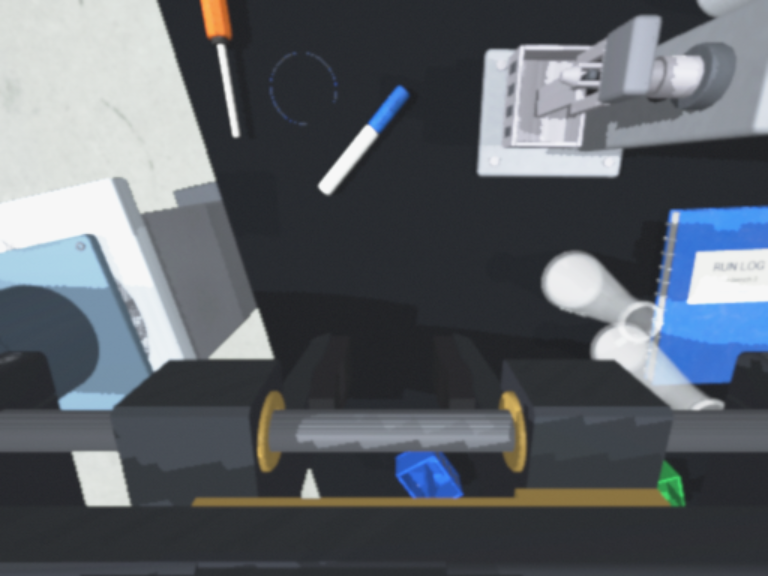

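```bash
python3 - <<'E'
import cv2,numpy as np
a=cv2.imread('pics/w9.png')[10:160,470:700]
def g(n):
    a=cv2.imread(n)[203:230,203:226].astype(float)
    a=np.clip((a/255)**.6*255,0,255).astype(np.uint8)
    return cv2.resize(a,None,fx=12,fy=12,interpolation=cv2.INTER_LANCZOS4)
b=cv2.resize(a,None,fx=2,fy=2,interpolation=cv2.INTER_CUBIC);c=g('pics/ls_raw.png')
h=max(b.shape[0],c.shape[0]);p=lambda x:np.pad(x,((0,h-x.shape[0]),(0,0),(0,0)))
cv2.imwrite('pics/l3.png',np.hstack([p(b),p(c)]))
s0=cv2.imread('pics/scene0.png').astype(int);s1=cv2.imread('pics/ls_raw.png').astype(int)
d=np.abs(s0-s1).max(2)
for n,(x,y) in dict(flA=(241,205),flB=(246,175),flC=(275,165),flD=(300,152),marker=(265,279),tape=(218,323)).items():print(n,(d[y-12:y+12,x-14:x+14]>40).sum())
E
```

```text
flA 0
flB 8
flC 193
flD 315
marker 0
tape 0
```

View pics/l3.png

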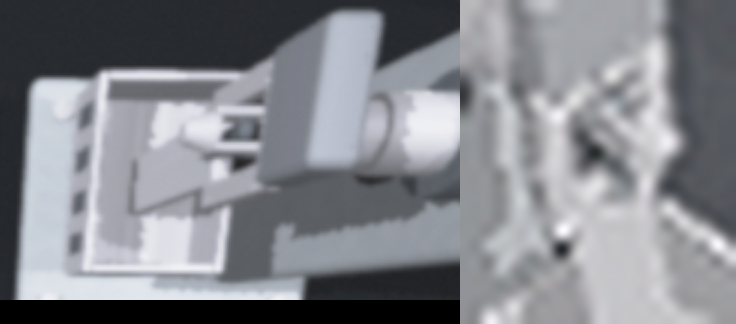

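```bash
python3 -c "
from cell import arm
print(arm.get_state()['time_s']);print(arm.finish_job())"
```

```text
26.75
the job is handed in; nothing more can be done
None
```

The basket is hung: its eye rests on the peg and is held between the dropped flap and the sprung collar. The gripper has let go and moved clear. I handed the job in at 26.75 s.

- **Insertion:** I gripped the grey basket by its block and passed the eye over the nose. I then lowered it until the peg carried its weight and pushed in slowly to about 19–20 mm of collar travel. The push peaked at about 10 N, which is about what the collar gives at its 22 mm stop. I saw no sign of the collar bottoming hard.
- **A hitch on the way in:** the wrist was pressing the eye down on the peg with up to 8.5 N, so I raised the hand slightly before going on.
- **Flap and easing back:** enlarged views showed the flap hanging in front of the eye again. I eased back about 16 mm in small steps. The force then reversed to about +2 N with almost no movement, which confirms the flap is blocking the eye. I took that pull off before opening the fingers.
- **Final checks:** the basket hangs upright, and the tool reads only noise. The marker, the tape and the two flasks nearest the stand are unchanged in the scene picture.
- **Not fully checked:** two flasks failed my before-and-after picture comparison. I put this down to the arm being in front of them but did not confirm it; the arm's path stayed well away from them. In the last pictures the flap is only partly visible behind the nose, so the force reversal is the stronger evidence that it dropped.

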